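Tend the sole activator: unload, reload, close, start

ROBOT

A 7-joint arm with a two-finger parallel gripper is mounted at the origin on the work surface. World frame = base frame: x ahead of the robot, y to its left, z up, the work surface at z = 0. Lengths are in mm, angles in rad, forces in N, time in s.
With the tool pointing down it reaches from about 400 to 850 mm from the base axis. Payload 4.5 kg.
Tool frame: the origin (TCP) lies on the centre line of the jaws, within the pads' length; the fingertips stand 14 mm ahead of it and the grasp point (between the pads) lies 5 mm behind it; z points along the fingers, y is the line along which they close (so a half turn about z gives the same grasp; the last joint's range is limited). The gripper opens to 85 mm and grips with 20 to 120 N. Pads are 22 mm wide; open, the fingers measure 114 mm over their backs; the gripper's body (76 mm by 85 mm) begins 54 mm behind the grasp point. The pads swing forward as they close: fully open they stand 13 mm farther back than shut.
Start: joints at [-1.178, 0.689, -0.195, 1.565, 0.157, 0.902, -0.215], TCP at [219.451, 585.23, 245.317] pointing down, gripper open.
Joint ranges: [-3.01, 3.01], [-0.46, 2.08], [-1.47, 1.51], [0.13, 2.56], [-1, 4.14], [0.04, 2.09], [-2.66, 2.66]. Speed limits (rad/s): [2.57, 2.57, 3.14, 3.14, 3.14, 3.14, 3.14].

INTERFACE

Orientations are given as a unit quaternion [x, y, z, w].
In Python, from bench import ctrl gives the robot as it stands.
- The arm moves only by the tool jog_arm, never from a script. Its argument "steps" is a list of rows, each an object with "fingers": the opening, from 0 (shut) to 1 (fully open); "travel": the shift along the tool's x, y, z in mm, a list of three; "delta_rot": the turn, a rotation vector about the tool's x, y, z in degrees, a list of three. A call has 1 to 8 rows; each row shifts and turns the commanded pose from where the row before left it, along the tool's axes as they then stand; what a row does not reach is not made up. A row lasts 1/8 s, in which the tool goes at most 62.5 mm and 10.7 degrees, less where a joint would pass 70% of its speed; a pose out of reach is approached as far as the arm can. A call is refused whole if a number of a shift passes 62.5 or a number of a turn 10.7, either way. A call with a gripper value outside its range is refused whole. The fingers move at their own pace and stop on an object; "squeeze" is the grip in N (left out, the last holds). Time passes only in rows, so rows that do not move let the fingers close. It gives the time, the measured TCP pose, the force, the opening and the grip force at its end, in the units of the state.
- ctrl.observe(): the state, without advancing time (a new reading comes with each control period).
- ctrl.snapshot(name): name is "scene" or "top" or "wrist"; returns a dict with "pixels" (480x640x3 uint8, red, green, blue), "range_z" (480x640 float32, mm along the optical axis (not along the pixel's ray), 0 where there is no reading), "fx", "fy", "cx", "cy" (pixels), "cam_to_world" (4x4, takes a point from camera to world coordinates). Camera axes: x right, y up, looking along -z (the intrinsics and any distortion apply to the point x, -y, -z); pixel columns grow to the right and rows downward; lengths in mm; the calibration is good to about 2 mm. A picture is of the moment at which its call begins.
- ctrl.sign_off(): hands the job in; it is judged then, once.
The state is a dict: "clock": time; "qpos": joint angles; "joint_vel": joint speeds; "joint_torque": joint torques, N m; "ee_pos": TCP position; "ee_rot": TCP orientation; "wrist_force": force on the tool from outside, world axes, zero at the start; "moment": the same for the moment, N m; "finger_gap": finger opening in mm; "grasp_force": force on a finger pad.
Only numpy, scipy, OpenCV 4.12 (cv2) and the standard library are available. Lean on these libraries where they do the work, as an engineer would, in place of code of your own. Each camera call takes 0.05 s, during which the arm holds its last target. There are 200 camera calls.

TASK

Change over the sole activator: pull its tray out to the stop, move every treated sole from the tray to the lower board of the waiting rack, slid in straight and toe first so that its front third or more is under the upper tier, and lay every fresh sole from the bench flat in the tray. Then push the tray fully home and only after that press the start button right down and let it go, the tray staying shut. The soles lie flat with the cork face up; start must never be pressed with the tray open, and the glue bottle, the shoe last and the tin of tacks stay where they are.

Things in the scene. Friction and masses are not known exactly. Their poses are not given: they have to be found in the camera images.
- tray (a joint): how far the tray is pulled out of the activator (m): 0 = fully home, 0.19 = at its stop. It slides level along its own -x, with about 2.5 N of friction, and stays where it is left. At the start it is home or a few mm open.
- tray_floor (a point): centre of the aluminium tray's floor, upper face, 34 mm above the bench; moves with the tray. x points into the machine, z up. Tray 200 mm (x) by 260 (y); side and back lips 3 thick, 8 high above the floor; front panel 8 thick, 290 wide, 40 high above the floor, inner face at x = -100. Home, the floor is under the hood; at the stop 190 mm is in the open. Room for two soles side by side along x.
- tray_handle (a point): middle of the tray's black handle: a round bar, 22 mm diameter, 68 mm long, standing straight out from the front panel (along the tray's -x), axis 58 mm above the bench. The point is on its axis, 52 mm in front of the panel. Axes as tray_floor. It can be pinched from above across y.
- activator: ultraviolet sole activator: fixed low grey machine. Hood 260 mm deep (x), 310 wide (y), top 142 above the bench, front face at x = -130, tray slot up to 90 above the bench. White control pod at its right end as seen from the tray's front (y -155 to -231, x -200 to -70, top 102 above the bench). Origin: centre of the underside; x to the back.
- start (a joint): travel of the start button (m): 0 = up, 0.006 = right down, which takes 5 N; a spring brings it back up.
- start_top (a point): centre of the top of the round black start button (32 mm across) on top of the control pod, 124 mm above the bench; pressed straight down.
- rack: waiting rack of plywood, fixed: a lower board 210 mm deep (x) by 280 wide (y), top face 28 above the bench, and an upper tier set back over its rear part. Origin: under the middle of the lower board; x points into the rack. Two finished sandals stand on the upper tier, are part of the rack and reach 98 mm above the lower board. The empty lower board takes two soles side by side.
- rack_edge (a point): point on the lower board's top face straight below the middle of the upper tier's front edge; x into the rack, z up. Lower board: x -95 to +115 mm, back stop 22 high at x = 105. Upper tier: x 0 to 115, underside 47 and top 57 above the lower board, sandals on it from x = 55. End posts at y = +-128 to +-140.
- treated1: treated sole, cork on dark rubber, 150 mm long (x), 60 wide at the forefoot; heel 48 wide, straight-sided 20 to 45 mm from its end; 26 thick at the heel (x -75 to -30), sloping to 14 from x = +15 to the toe; 90 g. Origin: centre of the flat underside; x to the toe, z up. At the start it lies in the tray, toe into the machine (one or two of the pair are there).
- treated2: treated sole, cork on dark rubber, 150 mm long (x), 60 wide at the forefoot; heel 48 wide, straight-sided 20 to 45 mm from its end; 26 thick at the heel (x -75 to -30), sloping to 14 from x = +15 to the toe; 90 g. Origin: centre of the flat underside; x to the toe, z up. At the start it lies in the tray, toe into the machine (one or two of the pair are there).
- fresh1: fresh sole, cork on dark rubber, 150 mm long (x), 60 wide at the forefoot; heel 48 wide, straight-sided 20 to 45 mm from its end; 26 thick at the heel (x -75 to -30), sloping to 14 from x = +15 to the toe; 90 g. Origin: centre of the flat underside; x to the toe, z up. At the start on the bench between activator and rack.
- fresh2: fresh sole, cork on dark rubber, 150 mm long (x), 60 wide at the forefoot; heel 48 wide, straight-sided 20 to 45 mm from its end; 26 thick at the heel (x -75 to -30), sloping to 14 from x = +15 to the toe; 90 g. Origin: centre of the flat underside; x to the toe, z up. At the start on the bench between activator and rack.
- treated1_heel (a point): heel end of treated1, at the height of its underside (x = -75 mm on it).
- treated2_heel (a point): heel end of treated2, at the height of its underside (x = -75 mm on it).
- glue: bystander: white glue bottle, 64 mm across, 160 mm tall, upright on the bench; origin at its underside. Leave it alone.
- last: bystander: blue plastic shoe last, 207 mm long along its x, 72 mm wide, 100 mm tall, on the bench behind the rack; origin under its middle. Leave it alone.
- tacks: bystander: round tin of tacks, 72 mm across, 42 mm high, on the bench before the rack; origin at its underside. Leave it alone.
Not all that is in view belongs to the job. Leave any blue or purple look-alike of the fresh1 alone.

How it is judged:
By the outcome, as a careful person would: the job done as asked, in the order asked, and still so for the second after the job is handed in, with the robot touching nothing.
Of treated1, treated2 only 1 to 2 are there at a start; the rules pass over those that are not, and their reading is None.
At some moment in a run one of treated1, treated2, fresh1, fresh2 may be knocked a few centimetres aside while the robot is not near it.
It also fails if it takes over 208 s, if anything falls off the work surface, if the arm or the gripper's body presses on something with over 40 N, if the wrist force passes 120 N, or if a joint passes its speed limit or range.

## Working session

There is one attempt and no reset: what is moved stays moved. The work goes in short steps, Python scripts to look and compute and a tool call to move; the robot and the scene stay as the last step left them, time stands still between calls to the robot, and variables do not carry over. Pictures are saved under pics/ and viewed, at most 14 in all, crops included, and the job is handed in when it is done.

Besides the shell and the picture viewer there is one more tool, called after ">>>" by a JSON object that holds its "api" and its "payload". jog_arm: Moves the arm, as the interface text tells. Its arguments: {"type":"object","properties":{"steps":{"type":"array"},"squeeze":{"type":"number"}},"required":["steps"]}

```bash
mkdir -p pics; ls; cat > h.py <<'E'
import numpy as np, cv2
from bench import ctrl
def snap(n,save=None):
    s=ctrl.snapshot(n)
    if save: cv2.imwrite(f'pics/{save}.png',cv2.cvtColor(s['pixels'],cv2.COLOR_RGB2BGR))
    return s
def cloud(s):
    d=s['range_z']; v,u=np.mgrid[0:480,0:640]
    P=np.stack([(u-s['cx'])/s['fx']*d,-(v-s['cy'])/s['fy']*d,-d,np.ones_like(d)],-1)
    W=P@s['cam_to_world'].T
    W[d==0]=np.nan
    return W[...,:3]
def ray(s,u,v,z):
    M=s['cam_to_world']; r=M[:3,:3]@np.array([(u-s['cx'])/s['fx'],-(v-s['cy'])/s['fy'],-1]); o=M[:3,3]
    return o+r*(z-o[2])/r[2]
E
python3 - <<'E'
from h import *
for n in('scene','top','wrist'):
    s=snap(n,n+'0'); np.savez(n+'0.npz',**s); print(n,s['fx'],s['cam_to_world'].round(3).tolist(), [k for k in s])
o=ctrl.observe();print(o['ee_pos'],o['ee_rot'],o['clock'])
E
```

```text
pics
scene 488.55985531496344 [[0.253, -0.684, 0.685, 1339.489], [0.967, 0.165, -0.193, -227.1], [0.019, 0.711, 0.703, 996.39], [0.0, 0.0, 0.0, 1.0]] ['pixels', 'range_z', 'fx', 'fy', 'cx', 'cy', 'cam_to_world']
top 439.4513418554926 [[-0.009, 0.997, -0.071, 387.534], [-1.0, -0.008, 0.012, 47.708], [0.011, 0.071, 0.997, 1418.526], [0.0, 0.0, 0.0, 1.0]] ['pixels', 'range_z', 'fx', 'fy', 'cx', 'cy', 'cam_to_world']
wrist 406.21490194693996 [[0.351, -0.894, -0.277, 148.871], [0.936, 0.335, 0.106, 610.901], [-0.002, -0.297, 0.955, 373.11], [0.0, 0.0, 0.0, 1.0]] ['pixels', 'range_z', 'fx', 'fy', 'cx', 'cy', 'cam_to_world']
[219.3197708  584.74141442 244.67914696] [ 1.78391949e-01  9.83959252e-01 -7.05744613e-04 -7.14210479e-05] 0.15
```

View pics/top0.png

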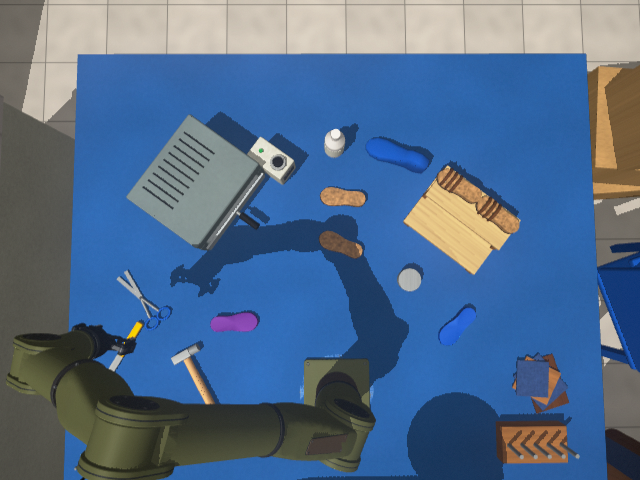

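View pics/scene0.png

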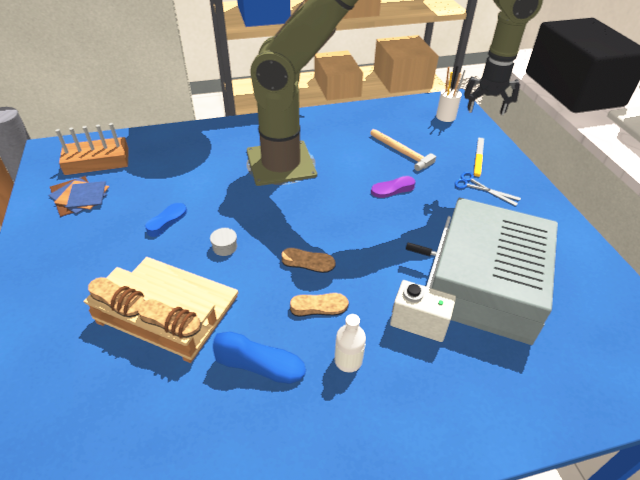

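Top view: activator hood around (195,180), handle at (247,218), start button (278,161), rack (465,220) with the tier at its upper right. Candidates for fresh soles: cork soles at (343,197) and (341,244), plus the purple (235,321) and blue (457,325) look-alikes, the blue last (398,153), and the sandals (480,200). By the description, the two cork ones are the fresh soles.

```bash
cat >> h.py <<'E'
def rect(P):
    c,wh,a=cv2.minAreaRect(P[:,:2].astype(np.float32)); b=cv2.boxPoints((c,wh,a))
    return np.round(c,1),np.round(wh,1),round(a,1),b.round(0).tolist()
def cork(s):
    h=cv2.cvtColor(s['pixels'],cv2.COLOR_RGB2HSV); return cv2.inRange(h,(5,70,40),(22,255,255))
def soles(s,zlo=5,zhi=80,amin=250,box=None):
    W=cloud(s); m=cork(s).copy(); ok=(W[...,2]>zlo)&(W[...,2]<zhi)
    if box: ok&=(W[...,0]>box[0])&(W[...,0]<box[1])&(W[...,1]>box[2])&(W[...,1]<box[3])
    m[~ok]=0; m=cv2.morphologyEx(m,cv2.MORPH_CLOSE,np.ones((3,3)))
    n,L,st,ce=cv2.connectedComponentsWithStats(m)
    out=[]
    for i in range(1,n):
        if st[i,4]<amin: continue
        P=W[(L==i)&ok]; P=P[np.isfinite(P).all(1)]
        out.append(soleframe(P)+(ce[i].round(0).tolist(),))
    return out
def soleframe(P):
    c,wh,a,b=rect(P); b=np.array(cv2.boxPoints(cv2.minAreaRect(P[:,:2].astype(np.float32))))
    e=[b[1]-b[0],b[2]-b[1]]; e=max(e,key=np.linalg.norm); d=e/np.linalg.norm(e)
    t=(P[:,:2]-c)@d
    z1=np.median(P[t>35,2]) if (t>35).any() else np.nan; z0=np.median(P[t<-35,2]) if (t<-35).any() else np.nan
    if z1>z0: d=-d
    t=(P[:,:2]-c)@d; hb=P[t<-40]; 
    return c,wh,'toe deg',round(float(np.degrees(np.arctan2(d[1],d[0]))),1),'z heel/toe',np.round([z0,z1],1)
E
python3 - <<'E'
from h import *
for n in('top','scene'):
    s=dict(np.load(n+'0.npz')); W=cloud(s); z=W[...,2]; print(n)
    Zf=lambda lo,hi,x0,x1,y0,y1:W[(z>lo)&(z<hi)&(W[...,0]>x0)&(W[...,0]<x1)&(W[...,1]>y0)&(W[...,1]<y1)]
    for o in soles(s): print(o)
    def big(lo,hi,k=4,am=60):
        m=((z>lo)&(z<hi)).astype(np.uint8); nn,L,st,ce=cv2.connectedComponentsWithStats(m)
        for i in np.argsort(-st[1:,4])[:k]+1:
            if st[i,4]>am and W[L==i][:,0].mean()>250: print(lo,hi,ce[i].round(),st[i,4],*rect(W[L==i]),'z',np.median(W[L==i][:,2]).round(1))
    big(135,150,5); big(96,108,6); big(118,130,6,15); big(22,34,6,300); big(78,92,8)
    big(40,72,10)
E
```

```text
top
(array([ 519.8, -379.1]), array([281.2, 170.9]), 'toe deg', -128.1, 'z heel/toe', array([28.3, 28.6]), [448.0, 233.0])
(array([615.7, -23.9]), array([144.8,  57.2]), 'toe deg', 78.6, 'z heel/toe', array([24.5, 15.3]), [342.0, 197.0])
(array([467. , -16.9]), array([142.1,  55. ]), 'toe deg', 70.3, 'z heel/toe', array([24.9, 15.6]), [340.0, 244.0])
(array([ 41.5, 429.8]), array([162.4,  24.7]), 'toe deg', 29.0, 'z heel/toe', array([23., 22.]), [198.0, 381.0])
(array([  12.3, -663.5]), array([ 47.6, 120.8]), 'toe deg', 150.1, 'z heel/toe', array([11.4, 11.9]), [550.0, 385.0])
(array([-147.2, -597.8]), array([202.3, 112. ]), 'toe deg', 89.3, 'z heel/toe', array([49.2, 48.4]), [530.0, 441.0])
135 150 [192. 180.] 9173 [651.8 421.2] [260.6 310.3] 54.0 [[450.0, 407.0], [701.0, 225.0], [854.0, 435.0], [603.0, 618.0]] z 142.6
96 108 [268. 156.] 805 [713.2 209.9] [130.6 112.4] 54.0 [[629.0, 190.0], [720.0, 124.0], [797.0, 230.0], [706.0, 296.0]] z 102.5
96 108 [492. 211.] 382 [ 552.7 -484.1] [125.9  63.5] 53.7 [[490.0, -516.0], [541.0, -554.0], [616.0, -452.0], [564.0, -415.0]] z 103.1
96 1
[... 5074 characters left out ...]
, 125.0], [798.0, 228.0], [792.0, 233.0]] z 85.9
40 72 [259. 359.] 1135 [ 741.8 -207.1] [160.5  63.3] 62.1 [[676.0, -263.0], [732.0, -293.0], [807.0, -151.0], [751.0, -121.0]] z 54.3
40 72 [497. 320.] 785 [793.  358.5] [197.2   8.6] 54.1 [[732.0, 281.0], [739.0, 276.0], [854.0, 436.0], [847.0, 441.0]] z 56.4
40 72 [144. 332.] 740 [ 613.  -449.6] [282.4  25.2] 54.2 [[520.0, -557.0], [541.0, -571.0], [706.0, -343.0], [685.0, -328.0]] z 50.1
40 72 [419. 322.] 469 [753.9 178.7] [132.8  16.5] 49.1 [[704.0, 134.0], [717.0, 123.0], [804.0, 224.0], [791.0, 234.0]] z 56.6
40 72 [223. 237.] 364 [ 352.9 -228.4] [73.1 71. ] 33.0 [[303.0, -218.0], [342.0, -278.0], [403.0, -238.0], [364.0, -179.0]] z 42.9
```

```bash
python3 - <<'E'
import cv2
a=cv2.imread('pics/top0.png'); b=cv2.resize(a[140:270,190:370],None,fx=4,fy=4)
cv2.imwrite('pics/c1.png',b[:600,:800])
E
```

```text
(no output)
```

View pics/c1.png

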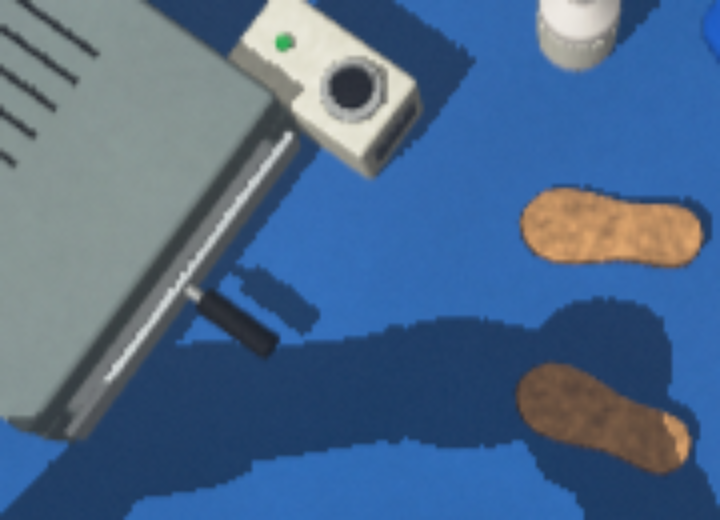

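The crop confirms two cork-coloured soles at (343,197) and (341,244). The black handle starts at the panel near (238,213) and ends near (258,227). Next I locate the handle and work out the first move.

```bash
cat >> h.py <<'E'
from scipy.spatial.transform import Rotation as R
def go(x,y,z,yyaw):
    """tool-frame shift & turn from the measured pose to a downward pose with tool-y at yyaw deg"""
    o=ctrl.observe(); q=R.from_quat(o['ee_rot']); M=q.as_matrix()
    a=np.radians(yyaw); ty=np.array([np.cos(a),np.sin(a),0]); tz=np.array([0,0,-1.]); T=np.stack([np.cross(ty,tz),ty,tz],1)
    d=np.array([x,y,z])-o['ee_pos']
    print('t',round(o['clock'],2),'pos',o['ee_pos'].round(1),'gap',round(o['finger_gap'],1),'F',np.round(o['wrist_force'],1),'travel tool',(M.T@d).round(1),'after turn',(T.T@d).round(1),'rot',np.degrees((q.inv()*R.from_matrix(T)).as_rotvec()).round(1),'q',np.round(o['qpos'],2))
E
python3 - <<'E'
from h import *
for n in('top','scene'):
    s=dict(np.load(n+'0.npz')); W=cloud(s); p=s['pixels'].max(2)
    m=(p<60)&(W[...,2]>50)&(W[...,2]<80)&(W[...,0]>420)&(W[...,0]<640)&(W[...,1]>150)&(W[...,1]<340)
    P=W[m]; print(n,len(P),rect(P),np.percentile(P[:,2],[50,90,98]).round(1))
    # panel: bright/grey, z 60-80
    m=(p>150)&(W[...,2]>60)&(W[...,2]<82)&(W[...,0]>400)&(W[...,0]<700)&(W[...,1]>150)&(W[...,1]<420)
    P=W[m]; print(len(P),rect(P),np.median(P[:,2]))
go(540,265,180,144)
E
```

```text
top 124 (array([539.2, 268.1]), array([65.5, 18. ]), 52.7, [[512.0, 248.0], [526.0, 237.0], [566.0, 289.0], [552.0, 300.0]]) [67.2 71.8 74.4]
172 (array([599.6, 287.1]), array([ 55.3, 254.4]), 42.0, [[494.0, 363.0], [664.0, 174.0], [705.0, 211.0], [535.0, 400.0]]) 73.90146356628122
scene 138 (array([544.3, 264.5]), array([63.9, 15.3]), 56.8, [[520.0, 242.0], [533.0, 234.0], [568.0, 287.0], [555.0, 295.0]]) [65.3 69.9 71.7]
227 (array([588.5, 291.1]), array([ 55.7, 329.1]), 43.0, [[456.0, 392.0], [680.0, 152.0], [721.0, 190.0], [497.0, 430.0]]) 74.89536374929389
t 0.15 pos [219.3 584.7 244.7] gap 85.4 F [ 0.6 -0.4 -0.3] travel tool [-412.5 -186.7   65. ] after turn [  70.2 -447.4   64.7] rot [ -0.1  -0.  -74.6] q [-1.18  0.69 -0.19  1.57  0.16  0.9  -0.22]
```

>>> {"api": "jog_arm", "payload": {"steps": [{"fingers": 0.6,"travel": [-34,-15,0],"delta_rot": [0,0,0]},{"fingers": 0.6,"travel": [-34,-15,0],"delta_rot": [0,0,0]},{"fingers": 0.6,"travel": [-34,-15,0],"delta_rot": [0,0,0]},{"fingers": 0.6,"travel": [-34,-15,0],"delta_rot": [0,0,0]},{"fingers": 0.6,"travel": [-34,-15,0],"delta_rot": [0,0,0]},{"fingers": 0.6,"travel": [-34,-15,0],"delta_rot": [0,0,0]},{"fingers": 0.6,"travel": [-34,-15,0],"delta_rot": [0,0,0]},{"fingers": 0.6,"travel": [-34,-15,0],"delta_rot": [0,0,0]}]}}

```text
clock: 1.15
ee_pos: [432.7, 376.3, 245.1]
ee_rot: [0.178, 0.984, -0.0, -0.0]
wrist_force: [0.8, 0.2, -0.2]
finger_gap: 51.5
grasp_force: 0.0
```

>>> {"api": "jog_arm", "payload": {"steps": [{"fingers": 0.6,"travel": [-30,-15,0],"delta_rot": [0,0,0]},{"fingers": 0.6,"travel": [-30,-15,0],"delta_rot": [0,0,0]},{"fingers": 0.6,"travel": [-30,-15,0],"delta_rot": [0,0,0]},{"fingers": 0.6,"travel": [-30,-15,0],"delta_rot": [0,0,0]}]}}

```text
clock: 1.65
ee_pos: [523.8, 278.1, 245.0]
ee_rot: [0.178, 0.984, -0.0, -0.0]
wrist_force: [-0.1, -0.3, 0.9]
finger_gap: 51.0
grasp_force: 0.0
```

>>> {"api": "jog_arm", "payload": {"steps": [{"fingers": 0.6,"travel": [0,0,0],"delta_rot": [0,0,-9.3]},{"fingers": 0.6,"travel": [0,0,0],"delta_rot": [0,0,-9.3]},{"fingers": 0.6,"travel": [0,0,0],"delta_rot": [0,0,-9.3]},{"fingers": 0.6,"travel": [0,0,0],"delta_rot": [0,0,-9.3]},{"fingers": 0.6,"travel": [0,0,0],"delta_rot": [0,0,-9.3]},{"fingers": 0.6,"travel": [0,0,0],"delta_rot": [0,0,-9.3]},{"fingers": 0.6,"travel": [0,0,0],"delta_rot": [0,0,-9.3]},{"fingers": 0.6,"travel": [0,0,0],"delta_rot": [0,0,-9.3]}]}}

```text
clock: 2.65
ee_pos: [523.2, 278.7, 244.9]
ee_rot: [-0.455, 0.89, -0.0, -0.0]
wrist_force: [-0.1, -0.5, 0.4]
finger_gap: 51.1
grasp_force: 0.0
```

```bash
cat > w.py <<'E'
from h import *
import sys
s=snap('wrist',sys.argv[1]); np.savez(sys.argv[1]+'.npz',**s)
E
python3 - <<'E'
from h import *
go(541,266,140,144)
s=snap('wrist','w1'); W=cloud(s); p=s['pixels'].max(2)
m=(p<70)&(W[...,2]>45)&(W[...,2]<80)&(np.hypot(W[...,0]-541,W[...,1]-266)<90)
P=W[m]; print(len(P),rect(P),np.percentile(P[:,2],[50,90,98]).round(1))
m=(W[...,2]>71)&(W[...,2]<79)&(np.abs((W[...,0]-541)*.588+(W[...,1]-266)*.809-55)<25)
P=W[m]; print(len(P),rect(P),np.median(P[:,2]))
E
```

```text
t 2.65 pos [523.2 278.7 244.9] gap 51.1 F [-0.1 -0.5  0.4] travel tool [ -0.2 -21.9 104.9] after turn [ -0.2 -21.9 104.9] rot [ 0.  -0.   0.1] q [-0.22  0.7  -0.62  1.65  0.48  0.94  1.5 ]
1862 (array([537.7, 267.3]), array([65.9, 19.4]), 54.1, [[511.0, 246.0], [526.0, 235.0], [565.0, 288.0], [549.0, 300.0]]) [67.4 69.  69.7]
4038 (array([574.1, 314.8]), array([ 39.3, 312.7]), 50.6, [[441.0, 399.0], [682.0, 200.0], [707.0, 231.0], [466.0, 429.0]]) 73.79316986681027
```

View pics/w1.png

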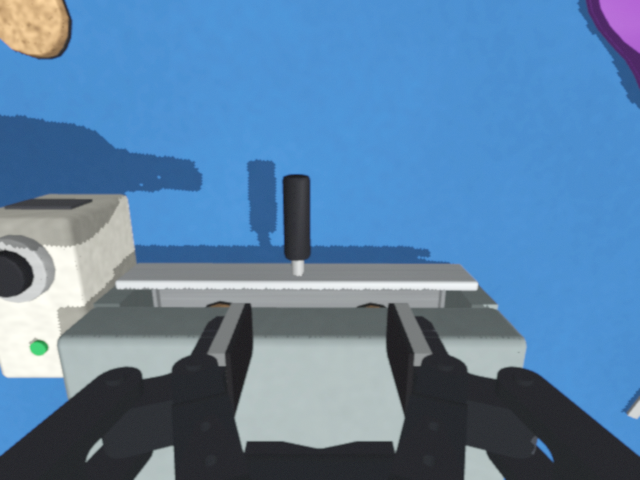

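The wrist view shows the handle at (297,215) and the start button at (12,275). Two treated heels are just visible in the slot at (222,304) and (372,304), so both treated soles are present.

>>> {"api": "jog_arm", "payload": {"steps": [{"fingers": 0.6,"travel": [2,-19.5,31],"delta_rot": [0,0,0]},{"fingers": 0.6,"travel": [0,0,40],"delta_rot": [0,0,0]},{"fingers": 0.6,"travel": [0,0,40],"delta_rot": [0,0,0]},{"fingers": 0.6,"travel": [0,0,40],"delta_rot": [0,0,0]},{"fingers": 0.6,"travel": [0,0,25],"delta_rot": [0,0,0]},{"fingers": 0.6,"travel": [0,0,15],"delta_rot": [0,0,0]},{"fingers": 0.2,"travel": [0,0,0],"delta_rot": [0,0,0]},{"fingers": 0.0,"travel": [0,0,0],"delta_rot": [0,0,0]}], "squeeze": 40}}

```text
clock: 3.7
ee_pos: [537.2, 267.0, 55.1]
ee_rot: [-0.453, 0.892, 0.001, 0.0]
wrist_force: [-3.1, 1.0, -5.0]
finger_gap: 21.0
grasp_force: 39.2
```

>>> {"api": "jog_arm", "payload": {"steps": [{"fingers": 0,"travel": [0,0,0],"delta_rot": [0,0,0]},{"fingers": 0,"travel": [0,0,0],"delta_rot": [0,0,0]},{"fingers": 0,"travel": [10,0,0],"delta_rot": [0,0,0]},{"fingers": 0,"travel": [15,0,0],"delta_rot": [0,0,0]},{"fingers": 0,"travel": [15,0,0],"delta_rot": [0,0,0]}]}}

```text
clock: 4.32
ee_pos: [514.7, 236.2, 55.1]
ee_rot: [-0.453, 0.891, 0.002, 0.002]
wrist_force: [-0.7, 4.7, -2.5]
finger_gap: 20.6
grasp_force: 40.2
```

>>> {"api": "jog_arm", "payload": {"steps": [{"fingers": 0,"travel": [20,0,0],"delta_rot": [0,0,0]},{"fingers": 0,"travel": [20,0,0],"delta_rot": [0,0,0]},{"fingers": 0,"travel": [20,0,0],"delta_rot": [0,0,0]},{"fingers": 0,"travel": [20,0,0],"delta_rot": [0,0,0]},{"fingers": 0,"travel": [20,0,0],"delta_rot": [0,0,0]},{"fingers": 0,"travel": [20,0,0],"delta_rot": [0,0,0]},{"fingers": 0,"travel": [10,0,0],"delta_rot": [0,0,0]},{"fingers": 0,"travel": [5,0,0],"delta_rot": [0,0,0]}]}}

```text
clock: 5.32
ee_pos: [434.9, 126.4, 55.0]
ee_rot: [-0.454, 0.891, 0.001, 0.002]
wrist_force: [-2.2, 4.8, 1.8]
finger_gap: 20.5
grasp_force: 40.4
```

>>> {"api": "jog_arm", "payload": {"steps": [{"fingers": 0,"travel": [4,0,0],"delta_rot": [0,0,0]},{"fingers": 0,"travel": [4,0,0],"delta_rot": [0,0,0]}]}}

```text
clock: 5.58
ee_pos: [430.7, 120.6, 55.0]
ee_rot: [-0.454, 0.891, 0.002, 0.002]
wrist_force: [-3.0, 4.9, 1.9]
finger_gap: 20.7
grasp_force: 40.5
```

>>> {"api": "jog_arm", "payload": {"steps": [{"fingers": 0,"travel": [4,0,0],"delta_rot": [0,0,0]},{"fingers": 0,"travel": [4,0,0],"delta_rot": [0,0,0]}]}}

```text
clock: 5.82
ee_pos: [427.7, 116.5, 55.0]
ee_rot: [-0.454, 0.891, 0.003, 0.005]
wrist_force: [1.8, 10.9, -3.2]
finger_gap: 20.8
grasp_force: 40.0
```

>>> {"api": "jog_arm", "payload": {"steps": [{"fingers": 0,"travel": [3,0,0],"delta_rot": [0,0,0]},{"fingers": 0,"travel": [0,0,0],"delta_rot": [0,0,0]}]}}

```text
clock: 6.08
ee_pos: [427.7, 116.5, 55.0]
ee_rot: [-0.455, 0.891, 0.004, 0.007]
wrist_force: [2.5, 10.8, -2.9]
finger_gap: 20.7
grasp_force: 40.0
```

>>> {"api": "jog_arm", "payload": {"steps": [{"fingers": 0.5,"travel": [0,0,0],"delta_rot": [0,0,0]},{"fingers": 0.6,"travel": [0,0,0],"delta_rot": [0,0,0]},{"fingers": 0.75,"travel": [0,0,-30],"delta_rot": [0,0,0]},{"fingers": 0.75,"travel": [0,0,-50],"delta_rot": [0,0,0]},{"fingers": 0.75,"travel": [0,0,-55],"delta_rot": [0,0,0]},{"fingers": 0.75,"travel": [0,0,-55],"delta_rot": [0,0,0]},{"fingers": 0.75,"travel": [0,0,0],"delta_rot": [0,0,0]}]}}

```text
clock: 6.95
ee_pos: [425.4, 109.0, 247.5]
ee_rot: [-0.452, 0.892, -0.001, 0.004]
wrist_force: [-0.4, 0.2, -0.2]
finger_gap: 63.6
grasp_force: 0.0
```

```bash
python3 - <<'E'
from h import *
go(428,116,250,144)
s=snap('wrist','w2'); t=snap('top','t2')
np.savez('w2.npz',**s)
for n,q in(('wrist',s),('top',t)):
    print(n)
    for o in soles(q,8,75,200,(380,760,-120,400)): print(o)
    W=cloud(q); u=(W[...,0]-428)*.588+(W[...,1]-116)*.809
    m=(W[...,2]>70)&(W[...,2]<78)&(u>30)&(u<80); P=W[m]; print(len(P),rect(P),np.median(P[:,2]))
E
```

```text
t 6.95 pos [425.4 109.  247.5] gap 63.6 F [-0.4  0.2 -0.2] travel tool [-7.2  2.  -2.5] after turn [-7.2  2.  -2.5] rot [-0.3  0.3 -0.3] q [ 0.13  0.52 -0.73  2.09  0.54  0.72  1.55]
wrist
(array([465.3, -17.1]), array([145.3,  58.9]), 'toe deg', 68.9, 'z heel/toe', array([24.8, 15.2]), [194.0, 106.0])
(array([619.1, -25.2]), array([146.5,  59.6]), 'toe deg', 87.2, 'z heel/toe', array([24.8, 15.3]), [62.0, 205.0])
(array([572.7, 205.4]), array([141.8,  63. ]), 'toe deg', 50.6, 'z heel/toe', array([58.3, 49.4]), [256.0, 381.0])
(array([473.5, 282.7]), array([145.1,  55.8]), 'toe deg', 65.8, 'z heel/toe', array([58.1, 49.3]), [391.0, 384.0])
3568 (array([459.2, 159.3]), array([  8.8, 288.8]), 54.1, [[340.0, 240.0], [574.0, 71.0], [579.0, 78.0], [345.0, 248.0]]) 73.6709495776283
top
(array([617.5, -23.2]), array([142.6,  57.8]), 'toe deg', 83.1, 'z heel/toe', array([25.3, 15.7]), [341.0, 197.0])
(array([575.9, 206.3]), array([144.6,  58.6]), 'toe deg', 55.0, 'z heel/toe', array([59. , 49.5]), [268.0, 208.0])
(array([471.6, 287.5]), array([141.1,  58.2]), 'toe deg', 60.6, 'z heel/toe', array([58.9, 48.9]), [242.0, 243.0])
(array([467.6, -16.5]), array([143. ,  57.2]), 'toe deg', 71.0, 'z heel/toe', array([25. , 15.2]), [340.0, 244.0])
106 (array([461.1, 160. ]), array([  8.4, 288.5]), 53.9, [[342.0, 242.0], [575.0, 72.0], [580.0, 78.0], [347.0, 248.0]]) 73.8907124182681
```

View pics/w2.png

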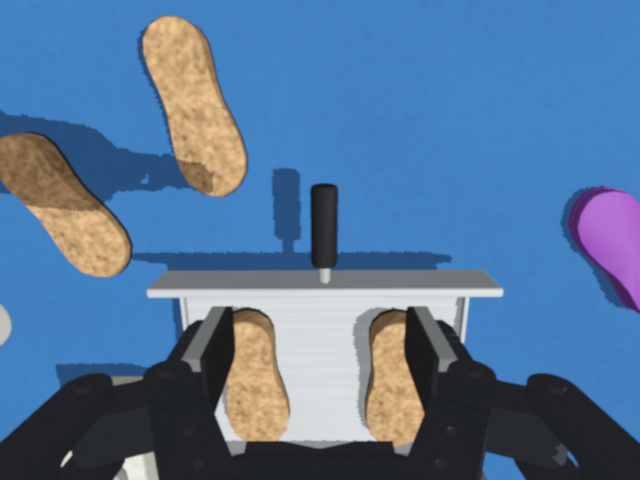

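The tray is at its stop, with the panel at rows 270–295. Treated soles are at (255,375) and (392,378), and fresh soles are at (194,106) and (62,205). I'll hover over each heel for a close measurement.

>>> {"api": "jog_arm", "payload": {"steps": [{"fingers": 0.85,"travel": [-24,-21,0],"delta_rot": [-0.3,0.3,-0.3]},{"fingers": 0.85,"travel": [-24,-21,0],"delta_rot": [0,0,0]},{"fingers": 0.85,"travel": [-24,-21,0],"delta_rot": [0,0,0]},{"fingers": 0.85,"travel": [0,0,0],"delta_rot": [0,0,0]}]}}

```text
clock: 7.55
ee_pos: [517.6, 130.2, 241.6]
ee_rot: [-0.454, 0.891, 0.001, -0.005]
wrist_force: [-0.4, -0.4, -0.6]
finger_gap: 72.6
grasp_force: 0.0
```

```bash
cat >> h.py <<'E'
def heel(s,c,toe,zl,zh):
    """refine sole pose near c (xy), toe deg, from cork points between zl..zh: heel-side fit. returns grip point (33 mm from heel end), angle"""
    W=cloud(s); m=(cork(s)>0)&(W[...,2]>zl)&(W[...,2]<zh); P=W[m]
    c=np.array(c,float)
    for it in range(4):
        a=np.radians(toe); d=np.array([np.cos(a),np.sin(a)]); n=np.array([-d[1],d[0]])
        Q=P[:,:2]-c; t=Q@d; w=Q@n; k=(abs(w)<40)&(t>-95)&(t<80); t,w=t[k],w[k]
        t0=np.percentile(t[t<-20],0.5)
        bins=np.arange(t0+20,t0+45,4); mid=[];wd=[]
        for b in bins:
            x=w[(t>=b)&(t<b+4)]
            if len(x)>3: lo,hi=np.percentile(x,[1,99]); mid.append((b+2,(lo+hi)/2)); wd.append(hi-lo)
        mid=np.array(mid); sl,ic=np.polyfit(mid[:,0],mid[:,1],1)
        g=c+d*(t0+33)+n*(sl*(t0+33)+ic)
        c=c+n*(sl*(t0+33)+ic); toe+=np.degrees(sl)*0.5
    zt=np.median(P[(abs((P[:,:2]-g)@d)<12)&(abs((P[:,:2]-g)@n)<15)][:,2])
    print('grip',g.round(1),'toe',round(toe,1),'width',np.round(np.median(wd),1),'len',round(t.max()-t0,1),'top z',zt.round(1),'heel end',(g-33*d).round(1)); return g,toe
E
python3 - <<'E'
from h import *
go(549,172,200,144)
s=snap('wrist','w3')
for o in soles(s,38,75,200,(380,760,50,400)): print(o)
heel(s,(574,206),54,38,75)
t=snap('top'); heel(t,(574,206),54,38,75); heel(t,(472,287),60,38,75)
W=cloud(s)
for z in (34,):
  m=(abs(W[...,2]-34)<4)&(s['pixels'].min(2)>110); print('floor z',np.median(W[m][:,2]),m.sum())
E
```

```text
t 7.55 pos [517.6 130.2 241.6] gap 72.6 F [-0.4 -0.4 -0.6] travel tool [-52.6  -1.2  41.2] after turn [-52.3  -0.8  41.6] rot [ 0.4 -0.4  0.1] q [ 0.09  0.66 -0.71  1.82  0.54  0.88  1.64]
(array([576.6, 204.9]), array([146.7,  57.9]), 'toe deg', 58.3, 'z heel/toe', array([58.7, 49.2]), [314.0, 318.0])
(array([458.6, 275.8]), array([119.6,  47.5]), 'toe deg', 60.7, 'z heel/toe', array([58.6, 49.2]), [473.0, 293.0])
grip [555.1 171.2] toe 58.2 width 44.9 len 146.3 top z 57.6 heel end [537.6 143.3]Traceback (most recent call last):
  File "<stdin>", line 6, in <module>
  File "h.py", line 54, in heel
    t0=np.percentile(t[t<-20],0.5)
    return _quantile_unchecked(
        a, q, axis, out, overwrite_input, method, keepdims, weights)
    return _ureduce(a,
                    func=_quantile_ureduce_func,
    ...<5 lines>...
                    overwrite_input=overwrite_input,
                    method=method)
    r = func(a, **kwargs)
    result = _quantile(arr,
                       quantiles=q,
    ...<2 lines>...
                       out=out,
                       weights=wgt)
    slices_having_nans = np.isnan(arr[-1, ...])
                                  ~~~^^^^^^^^^
IndexError: index -1 is out of bounds for axis 0 with size 0
```

View pics/w3.png

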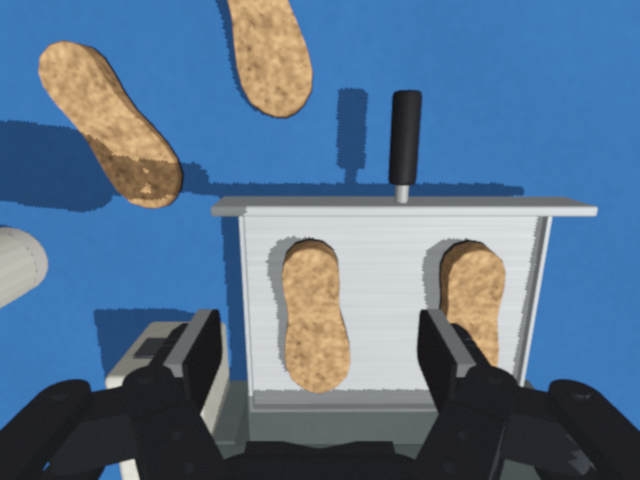

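The wrist view shows treated A with its heel at (312,250) and treated B with its heel at (472,255). I'll grasp A now.

>>> {"api": "jog_arm", "payload": {"steps": [{"fingers": 0.85,"travel": [0,0,0],"delta_rot": [0.4,-0.4,-4]},{"fingers": 0.85,"travel": [-27,-5,40],"delta_rot": [0,0,0]},{"fingers": 0.85,"travel": [-27,-5,40],"delta_rot": [0,0,0]},{"fingers": 0.85,"travel": [0,0,40],"delta_rot": [0,0,0]},{"fingers": 0.85,"travel": [0,0,35],"delta_rot": [0,0,0]},{"fingers": 0.85,"travel": [0,0,20],"delta_rot": [0,0,0]},{"fingers": 0.85,"travel": [0,0,10],"delta_rot": [0,0,0]}]}}

```text
clock: 8.52
ee_pos: [553.2, 171.0, 58.1]
ee_rot: [-0.486, 0.874, -0.0, 0.0]
wrist_force: [-0.6, 0.4, 0.7]
finger_gap: 72.7
grasp_force: 0.0
```

```bash
python3 - <<'E'
from h import *
go(555,171,50,148)
E
```

```text
t 8.53 pos [553.2 171.   58.1] gap 72.7 F [-0.6  0.4  0.7] travel tool [-1.  -1.5  8.1] after turn [-1.  -1.5  8.1] rot [-0.   0.   0.2] q [-0.08  0.95 -0.52  1.82  0.81  0.59  1.47]
```

Lower, close, then lift a little.

>>> {"api": "jog_arm", "payload": {"steps": [{"fingers": 0.85,"travel": [-1,-1.5,7],"delta_rot": [0,0,0]},{"fingers": 0.85,"travel": [0,0,0],"delta_rot": [0,0,0]},{"fingers": 0.4,"travel": [0,0,0],"delta_rot": [0,0,0]},{"fingers": 0.3,"travel": [0,0,0],"delta_rot": [0,0,0]},{"fingers": 0.3,"travel": [0,0,0],"delta_rot": [0,0,0]},{"fingers": 0.3,"travel": [0,0,0],"delta_rot": [0,0,0]}], "squeeze": 40}}

```text
clock: 9.28
ee_pos: [556.5, 171.8, 53.0]
ee_rot: [-0.486, 0.874, -0.0, 0.002]
wrist_force: [-0.9, -0.3, 6.1]
finger_gap: 47.0
grasp_force: 42.0
```

>>> {"api": "jog_arm", "payload": {"steps": [{"fingers": 0.3,"travel": [0,0,-10],"delta_rot": [0,0,0]},{"fingers": 0.3,"travel": [0,0,-20],"delta_rot": [0,0,0]},{"fingers": 0.3,"travel": [0,0,-35],"delta_rot": [0,0,0]},{"fingers": 0.3,"travel": [0,0,-40],"delta_rot": [0,0,0]},{"fingers": 0.3,"travel": [0,0,-40],"delta_rot": [0,0,0]},{"fingers": 0.3,"travel": [0,0,0],"delta_rot": [0,0,0]}]}}

```text
clock: 10.02
ee_pos: [557.3, 172.6, 201.3]
ee_rot: [-0.486, 0.874, -0.0, 0.005]
wrist_force: [0.4, 0.2, -0.7]
finger_gap: 47.2
grasp_force: 41.4
```

```bash
python3 - <<'E'
from h import *
go(430,-230,190,51.8)
s=snap('wrist','w4'); s=snap('top','t4'); W=cloud(s); z=W[...,2]
for o in soles(s,40,220,150,(380,760,50,400)): print(o)
E
```

```text
t 10.03 pos [557.3 172.6 201.3] gap 47.2 F [ 0.4  0.2 -0.7] travel tool [ 409.2 -104.4    8.4] after turn [-148.9 -395.1   11.3] rot [ 0.2  0.6 96.3] q [ 0.01  0.76 -0.69  1.73  0.61  0.86  1.63]
(array([469.1, 286.5]), array([144.2,  58. ]), 'toe deg', 57.8, 'z heel/toe', array([58.8, 49.2]), [243.0, 243.0])
```

View pics/w4.png

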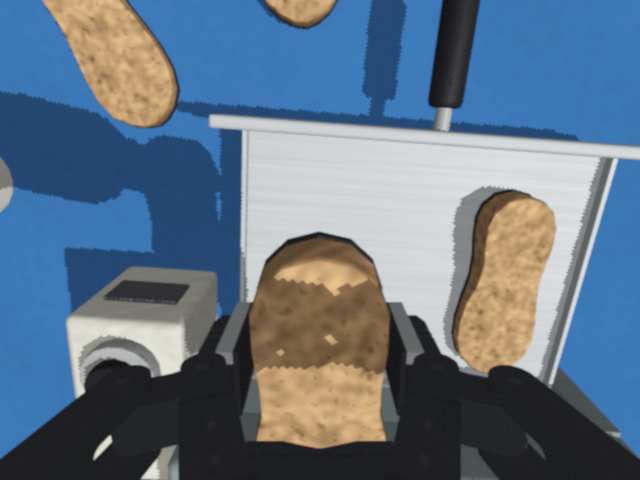

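Sole A is held squarely, with its heel at (320,260). Next I carry it to the rack.

>>> {"api": "jog_arm", "payload": {"steps": [{"fingers": 0.3,"travel": [33.4,-8.2,0],"delta_rot": [0.2,0.6,0]},{"fingers": 0.3,"travel": [33.4,-8.2,0],"delta_rot": [0,0,0]},{"fingers": 0.3,"travel": [33.4,-8.2,0],"delta_rot": [0,0,0]},{"fingers": 0.3,"travel": [33.4,-8.2,0],"delta_rot": [0,0,0]},{"fingers": 0.3,"travel": [33.4,-8.2,0],"delta_rot": [0,0,0]},{"fingers": 0.3,"travel": [33.4,-8.2,0],"delta_rot": [0,0,0]},{"fingers": 0.3,"travel": [33.4,-8.2,0],"delta_rot": [0,0,0]},{"fingers": 0.3,"travel": [33.4,-8.2,0],"delta_rot": [0,0,0]}]}}

```text
clock: 11.12
ee_pos: [468.8, -91.5, 198.2]
ee_rot: [-0.486, 0.874, -0.004, -0.004]
wrist_force: [0.8, -0.5, -0.5]
finger_gap: 47.2
grasp_force: 41.3
```

>>> {"api": "jog_arm", "payload": {"steps": [{"fingers": 0.3,"travel": [33.4,-8.2,0],"delta_rot": [0,0,0]},{"fingers": 0.3,"travel": [33.4,-8.2,0],"delta_rot": [0,0,0]},{"fingers": 0.3,"travel": [33.4,-8.2,0],"delta_rot": [0,0,0]},{"fingers": 0.3,"travel": [33.4,-8.2,0],"delta_rot": [0,0,0]},{"fingers": 0.3,"travel": [33.4,-8.2,0],"delta_rot": [0,0,0]},{"fingers": 0.3,"travel": [33.4,-8.2,0],"delta_rot": [0,0,0]},{"fingers": 0.3,"travel": [33.4,-8.2,0],"delta_rot": [0,0,0]},{"fingers": 0.3,"travel": [33.4,-8.2,0],"delta_rot": [0,0,0]}]}}

```text
clock: 12.12
ee_pos: [383.6, -352.5, 200.7]
ee_rot: [-0.486, 0.874, -0.003, -0.003]
wrist_force: [1.0, -0.2, -0.7]
finger_gap: 47.3
grasp_force: 41.3
```

>>> {"api": "jog_arm", "payload": {"steps": [{"fingers": 0.3,"travel": [0,0,0],"delta_rot": [0,0,10.6]},{"fingers": 0.3,"travel": [0,0,0],"delta_rot": [0,0,10.6]},{"fingers": 0.3,"travel": [0,0,0],"delta_rot": [0,0,10.6]},{"fingers": 0.3,"travel": [0,0,0],"delta_rot": [0,0,10.6]},{"fingers": 0.3,"travel": [0,0,0],"delta_rot": [0,0,10.6]},{"fingers": 0.3,"travel": [0,0,0],"delta_rot": [0,0,10.6]},{"fingers": 0.3,"travel": [0,0,0],"delta_rot": [0,0,10.6]},{"fingers": 0.3,"travel": [0,0,0],"delta_rot": [0,0,10.6]}]}}

```text
clock: 13.12
ee_pos: [384.0, -351.3, 200.7]
ee_rot: [0.233, 0.972, -0.004, -0.0]
wrist_force: [-0.3, 0.8, -0.7]
finger_gap: 47.1
grasp_force: 41.4
```

```bash
python3 - <<'E'
from h import *
go(386.4,-350,120,51.8)
s=snap('wrist'); W=cloud(s); E=np.array([527.3,-384.5]); x=np.array([.786,-.618]); y=np.array([.618,.786])
Q=W[...,:2]-E; X=Q@x; Y=Q@y; Z=W[...,2]
m=(abs(Z-28)<5)&(X<-10)&(X>-130)&(abs(Y)<170); print('board',m.sum(),np.median(Z[m]),np.percentile(X[m],[1,99]),np.percentile(Y[m],[1,99]),rect(W[m]))
m=(abs(Z-85)<4)&(X<60)&(X>-30)&(abs(Y)<150); print('tier',m.sum(),np.median(Z[m]),np.percentile(X[m],[1,99]),np.percentile(Y[m],[1,99]))
for yb in range(-120,121,40):
  k=m&(abs(Y-yb)<20)
  if k.sum()>20: print(yb,np.percentile(X[k],2).round(1))
E
```

```text
t 13.12 pos [ 384.  -351.3  200.7] gap 47.1 F [-0.3  0.8 -0.7] travel tool [-1.5  2.9 80.7] after turn [-1.1  2.5 80.7] rot [-0.5  0.1 11.2] q [ 0.86  0.63 -0.33  1.93  0.34  0.64  1.4 ]
board 11924 28.181026076419556 [-94.3503361  -26.52824345] [-139.92581027  137.39030374] (array([ 485.6, -352.6]), array([280.8,  84.1]), 52.1, [[366.0, -438.0], [433.0, -489.0], [605.0, -268.0], [539.0, -216.0]])
tier 1636 85.25179530165232 [ 0.41448955 58.10842308] [-139.65714686  106.19035402]
-120 43.9
-80 1.1
0 0.4
80 1.4
120 -0.4
```

>>> {"api": "jog_arm", "payload": {"steps": [{"fingers": 0.3,"travel": [0,0,0],"delta_rot": [-0.5,0.1,5.6]},{"fingers": 0.3,"travel": [0,0,0],"delta_rot": [0,0,5.4]},{"fingers": 0.3,"travel": [0,2,40],"delta_rot": [0,0,0]},{"fingers": 0.3,"travel": [0,0,40],"delta_rot": [0,0,0]},{"fingers": 0.3,"travel": [0,0,40],"delta_rot": [0,0,0]},{"fingers": 0.3,"travel": [0,0,20],"delta_rot": [0,0,0]},{"fingers": 0.3,"travel": [0,0,5],"delta_rot": [0,0,0]},{"fingers": 0.3,"travel": [0,0,0],"delta_rot": [0,0,0]}]}}

```text
clock: 14.18
ee_pos: [386.4, -350.3, 56.7]
ee_rot: [0.322, 0.947, -0.0, 0.001]
wrist_force: [0.1, -0.2, -0.5]
finger_gap: 47.0
grasp_force: 41.4
```

```bash
python3 - <<'E'
from h import *
go(457.2,-405.7,51,52)
E
```

```text
t 14.18 pos [ 386.4 -350.3   56.7] gap 47.0 F [ 0.1 -0.2 -0.5] travel tool [-89.9  -0.7   5.9] after turn [-89.9  -0.1   5.7] rot [0.  0.1 0.4] q [ 0.74  0.87 -0.15  2.01  0.4   0.29  1.17]
```

>>> {"api": "jog_arm", "payload": {"steps": [{"fingers": 0.3,"travel": [-15,0,3],"delta_rot": [0,0,0.4]},{"fingers": 0.3,"travel": [-18,0,0],"delta_rot": [0,0,0]},{"fingers": 0.3,"travel": [-18,0,0],"delta_rot": [0,0,0]},{"fingers": 0.3,"travel": [-18,0,0],"delta_rot": [0,0,0]},{"fingers": 0.3,"travel": [-14,0,0],"delta_rot": [0,0,0]},{"fingers": 0.3,"travel": [-7,0,0],"delta_rot": [0,0,0]},{"fingers": 0.3,"travel": [0,0,2],"delta_rot": [0,0,0]},{"fingers": 0.3,"travel": [0,0,2],"delta_rot": [0,0,0]}]}}

```text
clock: 15.18
ee_pos: [456.8, -405.5, 50.0]
ee_rot: [0.326, 0.945, -0.0, 0.001]
wrist_force: [-0.8, 0.4, -0.5]
finger_gap: 47.2
grasp_force: 41.4
```

>>> {"api": "jog_arm", "payload": {"steps": [{"fingers": 0.3,"travel": [0,0,2],"delta_rot": [0,0,0]},{"fingers": 0.3,"travel": [0,0,0],"delta_rot": [0,0,0]}]}}

```text
clock: 15.42
ee_pos: [457.1, -405.6, 47.8]
ee_rot: [0.326, 0.945, -0.0, 0.001]
wrist_force: [-0.3, -0.5, -0.6]
finger_gap: 47.0
grasp_force: 41.4
```

>>> {"api": "jog_arm", "payload": {"steps": [{"fingers": 0.3,"travel": [0,0,1.5],"delta_rot": [0,0,0]},{"fingers": 0.3,"travel": [0,0,0],"delta_rot": [0,0,0]}]}}

```text
clock: 15.68
ee_pos: [457.5, -405.8, 47.0]
ee_rot: [0.326, 0.945, -0.0, 0.001]
wrist_force: [-1.2, 0.2, 4.6]
finger_gap: 47.4
grasp_force: 42.0
```

>>> {"api": "jog_arm", "payload": {"steps": [{"fingers": 0.62,"travel": [0,0,0],"delta_rot": [0,0,0]},{"fingers": 0.75,"travel": [0,0,0],"delta_rot": [0,0,0]},{"fingers": 0.75,"travel": [0,0,-20],"delta_rot": [0,0,0]},{"fingers": 0.75,"travel": [0,0,-40],"delta_rot": [0,0,0]},{"fingers": 0.75,"travel": [0,0,-50],"delta_rot": [0,0,0]},{"fingers": 0.75,"travel": [20,0,-50],"delta_rot": [0,0,0]},{"fingers": 0.75,"travel": [0,0,0],"delta_rot": [0,0,0]}]}}

```text
clock: 16.55
ee_pos: [442.7, -394.2, 211.8]
ee_rot: [0.326, 0.945, -0.002, 0.005]
wrist_force: [-0.5, -1.1, -0.5]
finger_gap: 63.9
grasp_force: 0.0
```

```bash
python3 - <<'E'
from h import *
go(457.2,-405.7,200,52)
E=np.array([527.3,-384.5]); x=np.array([.786,-.618]); y=np.array([.618,.786])
s=snap('wrist','w5'); t=snap('top','t5'); W=cloud(s); Q=W[...,:2]-E; X=Q@x; Y=Q@y; Z=W[...,2]
m=(Z>33)&(Z<60)&(X<-2)&(X>-120)&(abs(Y)<125); print(m.sum(),np.percentile(X[m],[1]),np.median(Y[m]),np.percentile(Z[m],[5,50,95]))
for xb in range(-70,-5,15):
  k=m&(abs(X-xb)<3); print(xb,np.percentile(Y[k],[1,99]).round(1),np.median(Z[k]).round(1))
for o in soles(t,8,75,200,(380,760,-120,400)): print(o)
E
```

```text
t 16.55 pos [ 442.7 -394.2  211.8] gap 63.9 F [-0.5 -1.1 -0.5] travel tool [-18.4  -0.1  12. ] after turn [-18.5  -0.1  11.8] rot [ 0.   0.6 -0.1] q [ 0.83  0.69 -0.31  1.71  0.28  0.77  1.29]
5390 [-73.94116881] -60.01146494306863 [46.22026802 51.79895106 54.26355487]
-70 [-76.2 -43.3] 53.3
-55 [-82.8 -36.8] 53.0
-40 [-82.6 -37. ] 51.9
-25 [-81.2 -38. ] 50.9
-10 [-81.9 -37.4] 49.2
(array([616.7, -24.4]), array([145.2,  57.7]), 'toe deg', 80.0, 'z heel/toe', array([25., 15.]), [342.0, 197.0])
(array([469., 287.]), array([144.7,  57.8]), 'toe deg', 57.3, 'z heel/toe', array([59.1, 49.2]), [243.0, 243.0])
(array([464.5, -15.5]), array([142.2,  57.3]), 'toe deg', 63.9, 'z heel/toe', array([25.2, 16. ]), [340.0, 244.0])
```

View pics/w5.png

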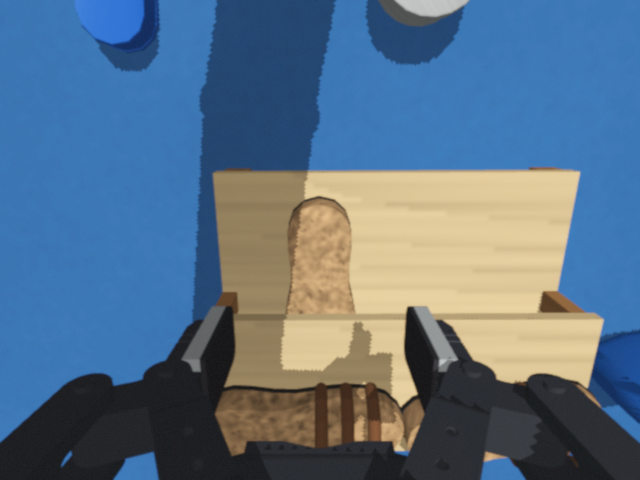

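Sole A rests at (320,255): y = −60, straight, heel end at x = −75, so half of it is under the tier. Now for B.

>>> {"api": "jog_arm", "payload": {"steps": [{"fingers": 0.85,"travel": [24.4,28.9,-2],"delta_rot": [0,0.6,0]},{"fingers": 0.85,"travel": [24.4,28.9,-2],"delta_rot": [0,0,0]},{"fingers": 0.85,"travel": [24.4,28.9,-2],"delta_rot": [0,0,0]},{"fingers": 0.85,"travel": [24.4,28.9,-2],"delta_rot": [0,0,0]},{"fingers": 0.85,"travel": [24.4,28.9,-2],"delta_rot": [0,0,0]},{"fingers": 0.85,"travel": [24.4,28.9,-2],"delta_rot": [0,0,0]},{"fingers": 0.85,"travel": [24.4,28.9,-2],"delta_rot": [0,0,0]},{"fingers": 0.85,"travel": [24.4,28.9,-2],"delta_rot": [0,0,0]}]}}

```text
clock: 17.65
ee_pos: [429.8, -89.8, 222.9]
ee_rot: [0.326, 0.945, 0.001, -0.005]
wrist_force: [1.0, -0.5, -0.2]
finger_gap: 73.0
grasp_force: 0.0
```

>>> {"api": "jog_arm", "payload": {"steps": [{"fingers": 0.85,"travel": [24.4,28.9,-2],"delta_rot": [0,0,0]},{"fingers": 0.85,"travel": [24.4,28.9,-2],"delta_rot": [0,0,0]},{"fingers": 0.85,"travel": [24.4,28.9,-2],"delta_rot": [0,0,0]},{"fingers": 0.85,"travel": [24.4,28.9,-2],"delta_rot": [0,0,0]},{"fingers": 0.85,"travel": [24.4,28.9,-2],"delta_rot": [0,0,0]},{"fingers": 0.85,"travel": [24.4,28.9,-2],"delta_rot": [0,0,0]},{"fingers": 0.85,"travel": [24.4,28.9,-2],"delta_rot": [0,0,0]},{"fingers": 0.85,"travel": [24.4,28.9,-2],"delta_rot": [0,0,0]}]}}

```text
clock: 18.65
ee_pos: [418.7, 212.3, 240.4]
ee_rot: [0.326, 0.945, 0.001, -0.004]
wrist_force: [-0.3, 0.1, 0.3]
finger_gap: 72.4
grasp_force: 0.0
```

>>> {"api": "jog_arm", "payload": {"steps": [{"fingers": 0.85,"travel": [0,0,0],"delta_rot": [0,0,-10.6]},{"fingers": 0.85,"travel": [0,0,0],"delta_rot": [0,0,-10.6]},{"fingers": 0.85,"travel": [0,0,0],"delta_rot": [0,0,-10.6]},{"fingers": 0.85,"travel": [0,0,0],"delta_rot": [0,0,-10.6]},{"fingers": 0.85,"travel": [0,0,0],"delta_rot": [0,0,-10.6]},{"fingers": 0.85,"travel": [0,0,0],"delta_rot": [0,0,-10.6]},{"fingers": 0.85,"travel": [0,0,0],"delta_rot": [0,0,-10.6]},{"fingers": 0.85,"travel": [0,0,0],"delta_rot": [0,0,-10.6]}]}}

```text
clock: 19.65
ee_pos: [418.8, 210.9, 240.3]
ee_rot: [-0.399, 0.917, 0.004, -0.003]
wrist_force: [-0.9, 0.3, -0.3]
finger_gap: 72.6
grasp_force: 0.0
```

>>> {"api": "jog_arm", "payload": {"steps": [{"fingers": 0.85,"travel": [0,0,0],"delta_rot": [0,0,-10.6]},{"fingers": 0.85,"travel": [0,0,0],"delta_rot": [0,0,0]}]}}

```text
clock: 19.9
ee_pos: [418.9, 211.0, 240.3]
ee_rot: [-0.479, 0.878, 0.004, -0.002]
wrist_force: [-0.2, -0.6, -0.2]
finger_gap: 72.7
grasp_force: 0.0
```

```bash
python3 - <<'E'
from h import *
s=snap('wrist','w6'); np.savez('w6.npz',**s)
for o in soles(s,8,75,200,(380,760,-120,400)): print(o)
g,t=heel(s,(469,287),57.5,38,75)
go(g[0],g[1],52,t+90)
E
```

```text
(array([480.1,  19.1]), array([69.2, 61.1]), 'toe deg', 59.4, 'z heel/toe', array([nan, nan]), [121.0, 43.0])
(array([605.7,  25.4]), array([66.9, 24.6]), 'toe deg', 47.2, 'z heel/toe', array([nan, nan]), [13.0, 147.0])
(array([466.4, 286.5]), array([146.4,  58.3]), 'toe deg', 55.3, 'z heel/toe', array([58.6, 49.2]), [318.0, 311.0])
grip [445.5 252.8] toe 57.3 width 44.9 len 145.8 top z 57.6 heel end [427.7 225. ]
t 19.95 pos [418.9 211.  240.5] gap 72.7 F [ 0.2 -0.2  0.3] travel tool [-49.6  -1.4 188.5] after turn [-49.5   0.2 188.5] rot [ 0.5 -0.  -0.2] q [-0.09  0.58 -0.73  2.01  0.54  0.76  1.42]
```

>>> {"api": "jog_arm", "payload": {"steps": [{"fingers": 0.85,"travel": [-25,0,40],"delta_rot": [0.5,0,-0.2]},{"fingers": 0.85,"travel": [-25,0,40],"delta_rot": [0,0,0]},{"fingers": 0.85,"travel": [0,0,40],"delta_rot": [0,0,0]},{"fingers": 0.85,"travel": [0,0,35],"delta_rot": [0,0,0]},{"fingers": 0.85,"travel": [0,0,20],"delta_rot": [0,0,0]},{"fingers": 0.85,"travel": [0,0,10],"delta_rot": [0,0,0]},{"fingers": 0.85,"travel": [0,0,2],"delta_rot": [0,0,0]}]}}

```text
clock: 20.82
ee_pos: [446.0, 253.7, 54.1]
ee_rot: [-0.481, 0.877, -0.0, 0.001]
wrist_force: [-0.1, 0.9, 0.4]
finger_gap: 72.7
grasp_force: 0.0
```

```bash
python3 - <<'E'
from h import *
go(445.5,252.8,52,147.5)
E
```

```text
t 20.82 pos [446.  253.7  54.1] gap 72.7 F [-0.1  0.9  0.4] travel tool [ 1.  -0.   2.1] after turn [ 1.  -0.   2.1] rot [-0.1  0.  -0. ] q [-0.36  0.9  -0.4   2.02  0.9   0.4   1.09]
```

>>> {"api": "jog_arm", "payload": {"steps": [{"fingers": 0.85,"travel": [1,0,1],"delta_rot": [0,0,0]},{"fingers": 0.4,"travel": [0,0,0],"delta_rot": [0,0,0]},{"fingers": 0.3,"travel": [0,0,0],"delta_rot": [0,0,0]},{"fingers": 0.3,"travel": [0,0,0],"delta_rot": [0,0,0]},{"fingers": 0.3,"travel": [0,0,0],"delta_rot": [0,0,0]}]}}

```text
clock: 21.45
ee_pos: [445.9, 253.0, 54.2]
ee_rot: [-0.481, 0.877, -0.0, 0.001]
wrist_force: [-0.7, -0.3, 5.1]
finger_gap: 47.3
grasp_force: 41.7
```

>>> {"api": "jog_arm", "payload": {"steps": [{"fingers": 0.3,"travel": [0,0,-10],"delta_rot": [0,0,0]},{"fingers": 0.3,"travel": [0,0,-20],"delta_rot": [0,0,0]},{"fingers": 0.3,"travel": [0,0,-35],"delta_rot": [0,0,0]},{"fingers": 0.3,"travel": [0,0,-40],"delta_rot": [0,0,0]},{"fingers": 0.3,"travel": [0,0,-40],"delta_rot": [0,0,0]},{"fingers": 0.3,"travel": [0,0,0],"delta_rot": [0,0,0]}]}}

```text
clock: 22.2
ee_pos: [446.5, 253.9, 201.5]
ee_rot: [-0.481, 0.877, 0.0, 0.004]
wrist_force: [0.4, -0.4, -1.0]
finger_gap: 46.8
grasp_force: 41.5
```

```bash
python3 - <<'E'
from h import *
go(460.6,-255.8,199,52)
E
```

```text
t 22.2 pos [446.5 253.9 201.5] gap 46.8 F [ 0.4 -0.4 -1. ] travel tool [ 422.4 -285.6    0.6] after turn [-324.9 -393.     2.5] rot [ 0.2  0.5 95.5] q [-0.2   0.68 -0.67  1.94  0.62  0.73  1.34]
```

>>> {"api": "jog_arm", "payload": {"steps": [{"fingers": 0.3,"travel": [26.4,-17.9,0],"delta_rot": [0.2,0.5,0]},{"fingers": 0.3,"travel": [26.4,-17.9,0],"delta_rot": [0,0,0]},{"fingers": 0.3,"travel": [26.4,-17.9,0],"delta_rot": [0,0,0]},{"fingers": 0.3,"travel": [26.4,-17.9,0],"delta_rot": [0,0,0]},{"fingers": 0.3,"travel": [26.4,-17.9,0],"delta_rot": [0,0,0]},{"fingers": 0.3,"travel": [26.4,-17.9,0],"delta_rot": [0,0,0]},{"fingers": 0.3,"travel": [26.4,-17.9,0],"delta_rot": [0,0,0]},{"fingers": 0.3,"travel": [26.4,-17.9,0],"delta_rot": [0,0,0]}]}}

```text
clock: 23.2
ee_pos: [452.0, -3.7, 199.8]
ee_rot: [-0.481, 0.877, -0.004, -0.003]
wrist_force: [1.3, 0.6, -1.0]
finger_gap: 46.9
grasp_force: 41.4
```

>>> {"api": "jog_arm", "payload": {"steps": [{"fingers": 0.3,"travel": [26.4,-17.9,0],"delta_rot": [0,0,0]},{"fingers": 0.3,"travel": [26.4,-17.9,0],"delta_rot": [0,0,0]},{"fingers": 0.3,"travel": [26.4,-17.9,0],"delta_rot": [0,0,0]},{"fingers": 0.3,"travel": [26.4,-17.9,0],"delta_rot": [0,0,0]},{"fingers": 0.3,"travel": [26.4,-17.9,0],"delta_rot": [0,0,0]},{"fingers": 0.3,"travel": [26.4,-17.9,0],"delta_rot": [0,0,0]},{"fingers": 0.3,"travel": [26.4,-17.9,0],"delta_rot": [0,0,0]},{"fingers": 0.3,"travel": [26.4,-17.9,0],"delta_rot": [0,0,0]}]}}

```text
clock: 24.2
ee_pos: [459.3, -258.3, 201.9]
ee_rot: [-0.481, 0.877, -0.003, -0.003]
wrist_force: [0.1, -0.5, -1.0]
finger_gap: 47.0
grasp_force: 41.4
```

>>> {"api": "jog_arm", "payload": {"steps": [{"fingers": 0.3,"travel": [0,0,0],"delta_rot": [0,0,10.6]},{"fingers": 0.3,"travel": [0,0,0],"delta_rot": [0,0,10.6]},{"fingers": 0.3,"travel": [0,0,0],"delta_rot": [0,0,10.6]},{"fingers": 0.3,"travel": [0,0,0],"delta_rot": [0,0,10.6]},{"fingers": 0.3,"travel": [0,0,0],"delta_rot": [0,0,10.6]},{"fingers": 0.3,"travel": [0,0,0],"delta_rot": [0,0,10.6]},{"fingers": 0.3,"travel": [0,0,0],"delta_rot": [0,0,10.6]},{"fingers": 0.3,"travel": [0,0,0],"delta_rot": [0,0,10.6]}]}}

```text
clock: 25.2
ee_pos: [459.3, -257.1, 201.9]
ee_rot: [0.239, 0.971, -0.004, -0.0]
wrist_force: [-1.0, 0.1, -0.2]
finger_gap: 47.2
grasp_force: 41.5
```

>>> {"api": "jog_arm", "payload": {"steps": [{"fingers": 0.3,"travel": [0,0,0],"delta_rot": [0,0,10.6]},{"fingers": 0.3,"travel": [0,0,0],"delta_rot": [0,0,0]}]}}

```text
clock: 25.45
ee_pos: [459.6, -257.0, 202.1]
ee_rot: [0.323, 0.946, -0.004, 0.0]
wrist_force: [0.0, -0.4, -1.0]
finger_gap: 47.0
grasp_force: 41.5
```

```bash
python3 - <<'E'
from h import *
go(460.6,-255.8,57,52)
E
```

```text
t 25.45 pos [ 459.6 -257.   202.1] gap 47.0 F [ 0.  -0.4 -1. ] travel tool [  0.5   2.8 145.1] after turn [-1.000e-01  1.600e+00  1.451e+02] rot [-0.5  0.2  0.3] q [ 0.58  0.63 -0.27  1.91  0.28  0.64  1.05]
```

>>> {"api": "jog_arm", "payload": {"steps": [{"fingers": 0.3,"travel": [0,1.6,0],"delta_rot": [-0.5,0.2,0.3]},{"fingers": 0.3,"travel": [0,0,40],"delta_rot": [0,0,0]},{"fingers": 0.3,"travel": [0,0,40],"delta_rot": [0,0,0]},{"fingers": 0.3,"travel": [0,0,40],"delta_rot": [0,0,0]},{"fingers": 0.3,"travel": [0,0,20],"delta_rot": [0,0,0]},{"fingers": 0.3,"travel": [0,0,7],"delta_rot": [0,0,0]},{"fingers": 0.3,"travel": [0,0,0],"delta_rot": [0,0,0]}]}}

```text
clock: 26.32
ee_pos: [461.7, -256.1, 55.7]
ee_rot: [0.327, 0.945, 0.001, 0.001]
wrist_force: [0.4, 0.9, 0.3]
finger_gap: 46.9
grasp_force: 41.4
```

```bash
python3 - <<'E'
from h import *
go(531.4,-311.4,53,52)
E
```

```text
t 26.32 pos [ 461.7 -256.1   55.7] gap 46.9 F [0.4 0.9 0.3] travel tool [-89.   -0.5   2.8] after turn [-89.   -0.7   2.7] rot [ 0.1  0.1 -0.1] q [ 0.51  0.88 -0.14  1.99  0.38  0.3   0.96]
```

>>> {"api": "jog_arm", "payload": {"steps": [{"fingers": 0.3,"travel": [-15,0,2],"delta_rot": [0,0,0]},{"fingers": 0.3,"travel": [-18,-0.5,0],"delta_rot": [0,0,0]},{"fingers": 0.3,"travel": [-18,0,0],"delta_rot": [0,0,0]},{"fingers": 0.3,"travel": [-18,0,0],"delta_rot": [0,0,0]},{"fingers": 0.3,"travel": [-13,0,0],"delta_rot": [0,0,0]},{"fingers": 0.3,"travel": [-7,0,0],"delta_rot": [0,0,0]},{"fingers": 0.3,"travel": [0,0,2.5],"delta_rot": [0,0,0]},{"fingers": 0.3,"travel": [0,0,2],"delta_rot": [0,0,0]}]}}

```text
clock: 27.32
ee_pos: [530.7, -311.0, 49.3]
ee_rot: [0.327, 0.945, 0.001, 0.001]
wrist_force: [0.5, -0.3, -0.8]
finger_gap: 47.2
grasp_force: 41.4
```

>>> {"api": "jog_arm", "payload": {"steps": [{"fingers": 0.3,"travel": [0,0,1.5],"delta_rot": [0,0,0]},{"fingers": 0.3,"travel": [0,0,0],"delta_rot": [0,0,0]}]}}

```text
clock: 27.58
ee_pos: [530.7, -310.9, 48.4]
ee_rot: [0.327, 0.945, 0.0, 0.001]
wrist_force: [-2.1, 1.0, 4.9]
finger_gap: 47.3
grasp_force: 42.1
```

>>> {"api": "jog_arm", "payload": {"steps": [{"fingers": 0.62,"travel": [0,0,0],"delta_rot": [0,0,0]},{"fingers": 0.75,"travel": [0,0,0],"delta_rot": [0,0,0]},{"fingers": 0.75,"travel": [0,0,-20],"delta_rot": [0,0,0]},{"fingers": 0.75,"travel": [0,0,-40],"delta_rot": [0,0,0]},{"fingers": 0.75,"travel": [0,0,-50],"delta_rot": [0,0,0]},{"fingers": 0.75,"travel": [20,0,-60],"delta_rot": [0,0,0]},{"fingers": 0.75,"travel": [0,0,0],"delta_rot": [0,0.6,0]}]}}

```text
clock: 28.45
ee_pos: [517.5, -299.5, 223.3]
ee_rot: [0.327, 0.945, 0.002, 0.001]
wrist_force: [-0.8, 0.9, -0.7]
finger_gap: 64.0
grasp_force: 0.0
```

```bash
python3 - <<'E'
from h import *
go(430,-100,235,158)
E=np.array([527.3,-384.5]); x=np.array([.786,-.618]); y=np.array([.618,.786])
s=snap('wrist','w7'); t=snap('top','t7'); W=cloud(s); Q=W[...,:2]-E; X=Q@x; Y=Q@y; Z=W[...,2]
for sg in(1,-1):
  m=(Z>33)&(Z<60)&(X<-2)&(X>-120)&(Y*sg>5)&(Y*sg<125); print(m.sum(),np.percentile(X[m],[1]),np.median(Y[m]),np.percentile(Z[m],[5,50,95]))
  for xb in range(-70,-5,15):
    k=m&(abs(X-xb)<3); print(xb,np.percentile(Y[k],[1,99]).round(1),np.median(Z[k]).round(1))
for o in soles(t,8,75,200,(380,760,-120,400)): print(o)
E
```

```text
t 28.45 pos [ 517.5 -299.5  223.3] gap 64.0 F [-0.8  0.9 -0.7] travel tool [191.9 103.  -11.4] after turn [-152.2  155.8  -11.7] rot [ 1.000e-01  2.000e-01 -1.061e+02] q [ 0.63  0.69 -0.31  1.67  0.26  0.82  1.11]
5075 [-74.59957878] 60.43226230994618 [46.47711219 51.76326047 54.20244452]
-70 [43.2 77. ] 53.3
-55 [36.9 83.3] 52.9
-40 [37.3 82.8] 51.9
-25 [38.5 81.6] 50.8
-10 [37.9 82.2] 48.9
5667 [-73.93213526] -56.62994519844902 [38.37617816 51.39046075 54.10470042]
-70 [-73.5 -43.4] 53.0
-55 [-82.1 -36. ] 52.8
-40 [-82.6 -35.8] 51.8
-25 [-80.7 -37. ] 50.6
-10 [-80.7 -36.2] 48.9
(array([615.3, -23.2]), array([143.4,  57.8]), 'toe deg', 78.3, 'z heel/toe', array([25.1, 15.1]), [342.0, 197.0])
(array([466.6, -16.2]), array([143.2,  57.2]), 'toe deg', 69.2, 'z heel/toe', array([25.5, 15.4]), [340.0, 244.0])
```

Both treated soles are placed straight in the rack and overlap the tier by half. Now fresh2.

>>> {"api": "jog_arm", "payload": {"steps": [{"fingers": 0.85,"travel": [24,12.9,-1.4],"delta_rot": [0,0,0]},{"fingers": 0.85,"travel": [24,12.9,-1.4],"delta_rot": [0,0,0]},{"fingers": 0.85,"travel": [24,12.9,-1.4],"delta_rot": [0,0,0]},{"fingers": 0.85,"travel": [24,12.9,-1.4],"delta_rot": [0,0,0]},{"fingers": 0.85,"travel": [24,12.9,-1.4],"delta_rot": [0,0,0]},{"fingers": 0.85,"travel": [24,12.9,-1.4],"delta_rot": [0,0,0]},{"fingers": 0.85,"travel": [24,12.9,-1.4],"delta_rot": [0,0,0]},{"fingers": 0.85,"travel": [24,12.9,-1.4],"delta_rot": [0,0,0]}]}}

```text
clock: 29.55
ee_pos: [427.2, -98.8, 229.1]
ee_rot: [0.327, 0.945, 0.002, -0.005]
wrist_force: [0.1, 1.0, -0.2]
finger_gap: 73.0
grasp_force: 0.0
```

>>> {"api": "jog_arm", "payload": {"steps": [{"fingers": 0.85,"travel": [0,0,0],"delta_rot": [0,0,-10.6]},{"fingers": 0.85,"travel": [0,0,0],"delta_rot": [0,0,-10.6]},{"fingers": 0.85,"travel": [0,0,0],"delta_rot": [0,0,-10.6]},{"fingers": 0.85,"travel": [0,0,0],"delta_rot": [0,0,-10.6]},{"fingers": 0.85,"travel": [0,0,0],"delta_rot": [0,0,-10.6]},{"fingers": 0.85,"travel": [0,0,0],"delta_rot": [0,0,-10.6]},{"fingers": 0.85,"travel": [0,0,0],"delta_rot": [0,0,-10.6]},{"fingers": 0.85,"travel": [0,0,0],"delta_rot": [0,0,-10.6]}]}}

```text
clock: 30.55
ee_pos: [427.6, -99.7, 229.0]
ee_rot: [-0.399, 0.917, 0.005, -0.002]
wrist_force: [1.1, 0.0, 0.5]
finger_gap: 72.8
grasp_force: 0.0
```

>>> {"api": "jog_arm", "payload": {"steps": [{"fingers": 0.85,"travel": [0,0,0],"delta_rot": [0,0,-10.6]},{"fingers": 0.85,"travel": [0,0,0],"delta_rot": [0,0,-10.6]},{"fingers": 0.85,"travel": [0,0,0],"delta_rot": [0,0,0]}]}}

```text
clock: 30.92
ee_pos: [427.6, -99.6, 229.1]
ee_rot: [-0.557, 0.83, 0.006, -0.001]
wrist_force: [-0.3, 0.5, -0.3]
finger_gap: 72.6
grasp_force: 0.0
```

```bash
python3 - <<'E'
from h import *
s=snap('wrist','w8'); np.savez('w8.npz',**s)
for o in soles(s,8,75,200,(380,760,-120,400)): print(o)
g,t=heel(s,(466,-16),69,6,40)
go(g[0],g[1],20,t+90)
E
```

```text
(array([464. , -17.9]), array([145.7,  56.8]), 'toe deg', 66.1, 'z heel/toe', array([24.7, 15.1]), [314.0, 300.0])
(array([612.9, -57.6]), array([81.9, 47.7]), 'toe deg', 81.3, 'z heel/toe', array([23.7, 17.4]), [146.0, 318.0])
grip [448.9 -54.1] toe 66.7 width 44.2 len 145.1 top z 23.5 heel end [435.9 -84.4]
t 30.98 pos [427.7 -99.6 229.3] gap 72.9 F [ 0.9 -0.3 -0.1] travel tool [-49.3  -4.3 209.5] after turn [-50.2  -1.4 209.3] rot [0.6 0.2 0.9] q [ 0.67  0.6  -0.85  2.09  0.65  0.75  2.15]
```

>>> {"api": "jog_arm", "payload": {"steps": [{"fingers": 0.85,"travel": [0,0,0],"delta_rot": [0.6,0.2,0.9]},{"fingers": 0.85,"travel": [-25,-0.7,40],"delta_rot": [0,0,0]},{"fingers": 0.85,"travel": [-25,-0.7,40],"delta_rot": [0,0,0]},{"fingers": 0.85,"travel": [0,0,40],"delta_rot": [0,0,0]},{"fingers": 0.85,"travel": [0,0,40],"delta_rot": [0,0,0]},{"fingers": 0.85,"travel": [0,0,30],"delta_rot": [0,0,0]},{"fingers": 0.85,"travel": [0,0,15],"delta_rot": [0,0,0]},{"fingers": 0.85,"travel": [0,0,4],"delta_rot": [0,0,0]}]}}

```text
clock: 31.98
ee_pos: [449.3, -53.8, 20.3]
ee_rot: [-0.551, 0.834, -0.001, 0.0]
wrist_force: [-0.4, 0.5, 1.1]
finger_gap: 72.5
grasp_force: 0.0
```

```bash
python3 - <<'E'
from h import *
go(448.9,-54.1,20,156.7)
E
```

```text
t 31.98 pos [449.3 -53.8  20.3] gap 72.5 F [-0.4  0.5  1.1] travel tool [0.4 0.3 0.3] after turn [0.4 0.3 0.3] rot [-0.1 -0.   0.2] q [ 0.19  0.93 -0.28  2.21  1.5   0.23  1.26]
```

>>> {"api": "jog_arm", "payload": {"steps": [{"fingers": 0.4,"travel": [0,0,0],"delta_rot": [0,0,0]},{"fingers": 0.3,"travel": [0,0,0],"delta_rot": [0,0,0]},{"fingers": 0.3,"travel": [0,0,0],"delta_rot": [0,0,0]},{"fingers": 0.3,"travel": [0,0,0],"delta_rot": [0,0,0]}]}}

```text
clock: 32.48
ee_pos: [449.9, -54.3, 21.5]
ee_rot: [-0.551, 0.834, -0.001, 0.001]
wrist_force: [-0.9, -0.2, 3.3]
finger_gap: 46.9
grasp_force: 42.0
```

>>> {"api": "jog_arm", "payload": {"steps": [{"fingers": 0.3,"travel": [0,0,-10],"delta_rot": [0,0,0]},{"fingers": 0.3,"travel": [0,0,-25],"delta_rot": [0,0,0]},{"fingers": 0.3,"travel": [0,0,-35],"delta_rot": [0,0,0]},{"fingers": 0.3,"travel": [0,0,-40],"delta_rot": [0,0,0]},{"fingers": 0.3,"travel": [0,0,-40],"delta_rot": [0,0,0]},{"fingers": 0.3,"travel": [0,0,0],"delta_rot": [0,0,0]}]}}

```text
clock: 33.22
ee_pos: [450.6, -54.3, 173.3]
ee_rot: [-0.551, 0.835, -0.002, 0.003]
wrist_force: [-0.2, -0.3, -1.0]
finger_gap: 47.3
grasp_force: 41.6
```

```bash
python3 - <<'E'
from h import *
go(444.7,237.3,170,144)
E
```

```text
t 33.23 pos [450.6 -54.3 173.3] gap 47.3 F [-0.2 -0.3 -1. ] travel tool [-265.8  120.     3.1] after turn [-232.4  176.2    3.3] rot [-0.4  0.2 12.9] q [ 0.44  0.67 -0.67  2.13  0.77  0.59  1.94]
```

>>> {"api": "jog_arm", "payload": {"steps": [{"fingers": 0.3,"travel": [-22.2,10,0],"delta_rot": [-0.4,0.2,0]},{"fingers": 0.3,"travel": [-22.2,10,0],"delta_rot": [0,0,0]},{"fingers": 0.3,"travel": [-22.2,10,0],"delta_rot": [0,0,0]},{"fingers": 0.3,"travel": [-22.2,10,0],"delta_rot": [0,0,0]},{"fingers": 0.3,"travel": [-22.2,10,0],"delta_rot": [0,0,0]},{"fingers": 0.3,"travel": [-22.2,10,0],"delta_rot": [0,0,0]},{"fingers": 0.3,"travel": [-22.2,10,0],"delta_rot": [0,0,0]},{"fingers": 0.3,"travel": [-22.2,10,0],"delta_rot": [0,0,0]}]}}

```text
clock: 34.22
ee_pos: [444.5, 140.8, 169.7]
ee_rot: [-0.551, 0.834, 0.001, -0.004]
wrist_force: [-0.4, -0.3, -1.6]
finger_gap: 47.0
grasp_force: 41.5
```

>>> {"api": "jog_arm", "payload": {"steps": [{"fingers": 0.3,"travel": [-22.2,10,0],"delta_rot": [0,0,0]},{"fingers": 0.3,"travel": [-22.2,10,0],"delta_rot": [0,0,0]},{"fingers": 0.3,"travel": [-22.2,10,0],"delta_rot": [0,0,0]},{"fingers": 0.3,"travel": [-22.2,10,0],"delta_rot": [0,0,0]},{"fingers": 0.3,"travel": [0,0,0],"delta_rot": [0,0,6.5]},{"fingers": 0.3,"travel": [0,0,0],"delta_rot": [0,0,6.4]},{"fingers": 0.3,"travel": [0,0,0],"delta_rot": [0,0,0]}]}}

```text
clock: 35.1
ee_pos: [442.7, 237.3, 169.8]
ee_rot: [-0.455, 0.891, 0.0, -0.004]
wrist_force: [-0.7, 0.1, -0.8]
finger_gap: 46.5
grasp_force: 41.5
```

```bash
python3 - <<'E'
from h import *
go(444.7,237.3,58,144)
E
```

```text
t 35.1 pos [442.7 237.3 169.8] gap 46.5 F [-0.7  0.1 -0.8] travel tool [ -1.9  -2.  111.7] after turn [ -1.2  -1.7 111.8] rot [ 0.2 -0.4  0.1] q [-0.23  0.71 -0.58  1.99  0.63  0.64  1.29]
```

>>> {"api": "jog_arm", "payload": {"steps": [{"fingers": 0.3,"travel": [-1.2,-1.7,30],"delta_rot": [0.2,-0.4,0]},{"fingers": 0.3,"travel": [0,0,40],"delta_rot": [0,0,0]},{"fingers": 0.3,"travel": [0,0,30],"delta_rot": [0,0,0]},{"fingers": 0.3,"travel": [0,0,9],"delta_rot": [0,0,0]},{"fingers": 0.3,"travel": [0,0,3],"delta_rot": [0,0,0]},{"fingers": 0.3,"travel": [0,0,1],"delta_rot": [0,0,0]},{"fingers": 0.3,"travel": [0,0,0],"delta_rot": [0,0,0]}]}}

```text
clock: 35.98
ee_pos: [445.7, 238.4, 58.6]
ee_rot: [-0.454, 0.891, 0.001, 0.002]
wrist_force: [-0.4, -0.5, -1.4]
finger_gap: 47.0
grasp_force: 41.5
```

>>> {"api": "jog_arm", "payload": {"steps": [{"fingers": 0.3,"travel": [0,0,2],"delta_rot": [0,0,0]},{"fingers": 0.3,"travel": [0,0,1.5],"delta_rot": [0,0,0]},{"fingers": 0.3,"travel": [0,0,0],"delta_rot": [0,0,0]}]}}

```text
clock: 36.35
ee_pos: [445.7, 238.4, 55.5]
ee_rot: [-0.454, 0.891, 0.0, 0.002]
wrist_force: [-1.1, -0.5, 9.7]
finger_gap: 47.2
grasp_force: 42.8
```

>>> {"api": "jog_arm", "payload": {"steps": [{"fingers": 0.6,"travel": [0,0,0],"delta_rot": [0,0,0]},{"fingers": 0.75,"travel": [0,0,0],"delta_rot": [0,0,0]},{"fingers": 0.75,"travel": [0,0,-20],"delta_rot": [0,0,0]},{"fingers": 0.75,"travel": [0,0,-40],"delta_rot": [0,0,0]},{"fingers": 0.75,"travel": [0,0,-50],"delta_rot": [0,0,0]},{"fingers": 0.75,"travel": [20,0,-60],"delta_rot": [0,0,0]},{"fingers": 0.85,"travel": [0,0,0],"delta_rot": [0,0,0]}]}}

```text
clock: 37.22
ee_pos: [434.4, 222.0, 227.0]
ee_rot: [-0.454, 0.891, 0.001, 0.005]
wrist_force: [0.5, -0.0, -0.6]
finger_gap: 72.4
grasp_force: 0.0
```

```bash
python3 - <<'E'
from h import *
s=snap('wrist','w9'); np.savez('w9.npz',**s)
t=snap('top')
for o in soles(s,8,75,200,(380,760,50,400)): print(o)
for o in soles(t,8,75,200,(380,760,-120,400)): print(o)
go(600,-115,230,170)
E
```

```text
(array([470.3, 269.2]), array([145.9,  59. ]), 'toe deg', 55.5, 'z heel/toe', array([58.7, 49.1]), [321.0, 283.0])
(array([619.2, -24.8]), array([144.5,  56.4]), 'toe deg', 87.4, 'z heel/toe', array([24.9, 15.7]), [342.0, 197.0])
t 37.33 pos [433.6 221.3 223.8] gap 72.6 F [ 0.   0.1 -0.5] travel tool [ 174.2 -332.3   -6.5] after turn [ 302.3 -222.3   -6.2] rot [ -0.1   0.2 -26. ] q [-0.15  0.61 -0.67  1.99  0.56  0.73  1.36]
```

>>> {"api": "jog_arm", "payload": {"steps": [{"fingers": 0.85,"travel": [14.5,-27.7,-1],"delta_rot": [0,0,0]},{"fingers": 0.85,"travel": [14.5,-27.7,-1],"delta_rot": [0,0,0]},{"fingers": 0.85,"travel": [14.5,-27.7,-1],"delta_rot": [0,0,0]},{"fingers": 0.85,"travel": [14.5,-27.7,-1],"delta_rot": [0,0,0]},{"fingers": 0.85,"travel": [14.5,-27.7,-1],"delta_rot": [0,0,0]},{"fingers": 0.85,"travel": [14.5,-27.7,-1],"delta_rot": [0,0,0]},{"fingers": 0.85,"travel": [14.5,-27.7,0],"delta_rot": [0,0,0]},{"fingers": 0.85,"travel": [14.5,-27.7,0],"delta_rot": [0,0,0]}]}}

```text
clock: 38.33
ee_pos: [544.3, -3.2, 227.2]
ee_rot: [-0.455, 0.891, 0.001, -0.0]
wrist_force: [0.0, 0.8, -0.1]
finger_gap: 72.9
grasp_force: 0.0
```

>>> {"api": "jog_arm", "payload": {"steps": [{"fingers": 0.85,"travel": [14.5,-27.7,0],"delta_rot": [0,0,0]},{"fingers": 0.85,"travel": [14.5,-27.7,0],"delta_rot": [0,0,0]},{"fingers": 0.85,"travel": [14.5,-27.7,0],"delta_rot": [0,0,0]},{"fingers": 0.85,"travel": [14.5,-27.7,0],"delta_rot": [0,0,0]},{"fingers": 0.85,"travel": [0,0,0],"delta_rot": [0,0,-8.7]},{"fingers": 0.85,"travel": [0,0,0],"delta_rot": [0,0,-8.7]},{"fingers": 0.85,"travel": [0,0,0],"delta_rot": [0,0,-8.7]},{"fingers": 0.85,"travel": [0,0,0],"delta_rot": [0,0,0]}]}}

```text
clock: 39.33
ee_pos: [599.5, -114.2, 226.9]
ee_rot: [-0.643, 0.766, 0.002, 0.001]
wrist_force: [0.1, -0.5, 0.1]
finger_gap: 72.4
grasp_force: 0.0
```

```bash
python3 - <<'E'
from h import *
s=snap('wrist','w10'); np.savez('w10.npz',**s)
for o in soles(s,8,75,200,(380,760,-120,400)): print(o)
g,t=heel(s,(617,-24),82,6,40)
go(g[0],g[1],20,t+90)
E
```

```text
(array([618.4, -26.4]), array([145.5,  57.7]), 'toe deg', 84.1, 'z heel/toe', array([24.6, 15.1]), [316.0, 301.0])
grip [612.9 -65.3] toe 83.2 width 44.0 len 145.0 top z 23.5 heel end [608.9 -98.1]
t 39.38 pos [ 599.7 -114.1  227.3] gap 72.7 F [-1.2  0.4  0.6] travel tool [-49.7  -4.8 207.4] after turn [-50.   -7.3 207.3] rot [ 0.1  0.2 -3.2] q [ 0.55  0.8  -0.82  1.61  0.66  1.03  2.49]
```

>>> {"api": "jog_arm", "payload": {"steps": [{"fingers": 0.85,"travel": [-25,-2.3,40],"delta_rot": [0.1,0.2,0]},{"fingers": 0.85,"travel": [-25,-2.3,40],"delta_rot": [0,0,0]},{"fingers": 0.85,"travel": [0,0,40],"delta_rot": [0,0,-2]},{"fingers": 0.85,"travel": [0,0,35],"delta_rot": [0,0,-1.2]},{"fingers": 0.85,"travel": [0,0,25],"delta_rot": [0,0,0]},{"fingers": 0.85,"travel": [0,0,0],"delta_rot": [0,0,0]}]}}

```text
clock: 40.12
ee_pos: [612.0, -66.0, 46.7]
ee_rot: [-0.664, 0.747, -0.0, -0.001]
wrist_force: [-0.3, 0.1, -0.2]
finger_gap: 72.7
grasp_force: 0.0
```

```bash
python3 - <<'E'
from h import *
go(612.9,-65.3,20,173.2)
E
```

```text
t 40.12 pos [612.  -66.   46.7] gap 72.7 F [-0.3  0.1 -0.2] travel tool [-0.9 -0.8 26.7] after turn [-0.8 -0.8 26.7] rot [ 0.1 -0.1  0.1] q [ 0.39  1.03 -0.66  1.7   0.9   0.74  2.28]
```

>>> {"api": "jog_arm", "payload": {"steps": [{"fingers": 0.85,"travel": [-0.8,-0.8,15],"delta_rot": [0,0,0]},{"fingers": 0.85,"travel": [0,0,11],"delta_rot": [0,0,0]},{"fingers": 0.85,"travel": [0,0,0],"delta_rot": [0,0,0]},{"fingers": 0.4,"travel": [0,0,0],"delta_rot": [0,0,0]},{"fingers": 0.3,"travel": [0,0,0],"delta_rot": [0,0,0]},{"fingers": 0.3,"travel": [0,0,0],"delta_rot": [0,0,0]},{"fingers": 0.3,"travel": [0,0,0],"delta_rot": [0,0,0]}]}}

```text
clock: 41.0
ee_pos: [615.3, -65.1, 23.9]
ee_rot: [-0.665, 0.747, -0.002, 0.001]
wrist_force: [-0.2, -0.9, 6.2]
finger_gap: 46.9
grasp_force: 42.1
```

>>> {"api": "jog_arm", "payload": {"steps": [{"fingers": 0.3,"travel": [0,0,-10],"delta_rot": [0,0,0]},{"fingers": 0.3,"travel": [0,0,-25],"delta_rot": [0,0,0]},{"fingers": 0.3,"travel": [0,0,-35],"delta_rot": [0,0,4]},{"fingers": 0.3,"travel": [0,0,-40],"delta_rot": [0,0,8]},{"fingers": 0.3,"travel": [0,0,-40],"delta_rot": [0,0,8]},{"fingers": 0.3,"travel": [0,0,0],"delta_rot": [0,0,8]}]}}

```text
clock: 41.75
ee_pos: [616.7, -64.1, 178.4]
ee_rot: [-0.462, 0.887, -0.003, 0.005]
wrist_force: [-0.1, 0.5, -1.5]
finger_gap: 47.3
grasp_force: 41.4
```

```bash
python3 - <<'E'
from h import *
go(538.5,169.1,170,144)
E
```

```text
t 41.75 pos [616.7 -64.1 178.4] gap 47.3 F [-0.1  0.5 -1.5] travel tool [-146.4  197.6    7.5] after turn [-142.7  200.3    8.4] rot [-0.5  0.4  1.1] q [ 0.39  0.83 -0.67  1.64  0.63  0.88  2.  ]
```

>>> {"api": "jog_arm", "payload": {"steps": [{"fingers": 0.3,"travel": [-18,25,0],"delta_rot": [-0.5,0.4,1.1]},{"fingers": 0.3,"travel": [-18,25,0],"delta_rot": [0,0,0]},{"fingers": 0.3,"travel": [-18,25,0],"delta_rot": [0,0,0]},{"fingers": 0.3,"travel": [-18,25,0],"delta_rot": [0,0,0]},{"fingers": 0.3,"travel": [-18,25,0],"delta_rot": [0,0,0]},{"fingers": 0.3,"travel": [-18,25,0],"delta_rot": [0,0,0]},{"fingers": 0.3,"travel": [-18,25,0],"delta_rot": [0,0,0]},{"fingers": 0.3,"travel": [-17,25,0],"delta_rot": [0,0,0]}]}}

```text
clock: 42.75
ee_pos: [534.6, 169.0, 174.8]
ee_rot: [-0.456, 0.89, 0.001, -0.003]
wrist_force: [0.4, -0.4, -1.3]
finger_gap: 46.4
grasp_force: 41.4
```

```bash
python3 - <<'E'
from h import *
go(538.5,169.1,60,144)
E
```

```text
t 42.75 pos [534.6 169.  174.8] gap 46.4 F [ 0.4 -0.4 -1.3] travel tool [ -3.   -3.6 114.7] after turn [ -2.4  -3.1 114.8] rot [ 0.3 -0.3  0.3] q [-0.03  0.77 -0.63  1.81  0.62  0.78  1.54]
```

>>> {"api": "jog_arm", "payload": {"steps": [{"fingers": 0.3,"travel": [-2.4,-3.1,30],"delta_rot": [0.3,-0.3,0.2]},{"fingers": 0.3,"travel": [0,0,40],"delta_rot": [0,0,0]},{"fingers": 0.3,"travel": [0,0,30],"delta_rot": [0,0,0]},{"fingers": 0.3,"travel": [0,0,9],"delta_rot": [0,0,0]},{"fingers": 0.3,"travel": [0,0,3],"delta_rot": [0,0,0]},{"fingers": 0.3,"travel": [0,0,2],"delta_rot": [0,0,0]},{"fingers": 0.3,"travel": [0,0,0],"delta_rot": [0,0,0]}]}}

```text
clock: 43.62
ee_pos: [539.1, 167.9, 60.1]
ee_rot: [-0.454, 0.891, -0.0, 0.0]
wrist_force: [-0.4, 0.9, 0.3]
finger_gap: 46.8
grasp_force: 41.3
```

>>> {"api": "jog_arm", "payload": {"steps": [{"fingers": 0.3,"travel": [0,0,2],"delta_rot": [0,0,0]},{"fingers": 0.3,"travel": [0,0,0],"delta_rot": [0,0,0]}]}}

```text
clock: 43.88
ee_pos: [539.1, 167.8, 57.9]
ee_rot: [-0.454, 0.891, -0.0, 0.0]
wrist_force: [-1.0, -0.4, 4.3]
finger_gap: 46.8
grasp_force: 41.9
```

>>> {"api": "jog_arm", "payload": {"steps": [{"fingers": 0.6,"travel": [0,0,0],"delta_rot": [0,0,0]},{"fingers": 0.75,"travel": [0,0,0],"delta_rot": [0,0,0]},{"fingers": 0.75,"travel": [0,0,-20],"delta_rot": [0,0,0]},{"fingers": 0.75,"travel": [0,0,-40],"delta_rot": [0,0,0]},{"fingers": 0.75,"travel": [0,0,-50],"delta_rot": [0,0,0]},{"fingers": 0.7,"travel": [35,20,-40],"delta_rot": [0,0,0]},{"fingers": 0.6,"travel": [36,20,-30],"delta_rot": [0,0,0]},{"fingers": 0.6,"travel": [0,0,0],"delta_rot": [0,0,0]}]}}

```text
clock: 44.88
ee_pos: [463.1, 132.7, 239.0]
ee_rot: [-0.455, 0.891, -0.001, -0.0]
wrist_force: [1.1, -0.6, -0.6]
finger_gap: 51.3
grasp_force: 0.0
```

```bash
python3 - <<'E'
from h import *
s=snap('wrist','w11'); t=snap('top','t11')
for n,q in(('wrist',s),('top',t)):
    print(n)
    for o in soles(q,8,75,200,(380,760,50,400)): print(o)
    W=cloud(q); u=(W[...,0]-428)*.588+(W[...,1]-116)*.809
    m=(W[...,2]>70)&(W[...,2]<78)&(u>30)&(u<80)&(np.hypot(W[...,0]-460,W[...,1]-160)<160); P=W[m]; print(len(P),rect(P),np.median(P[:,2]))
    m=(q['pixels'].max(2)<70)&(W[...,2]>45)&(W[...,2]<80)&(np.hypot(W[...,0]-428,W[...,1]-116)<60); P=W[m]; print(len(P),rect(P))
go(428,116.5,56,144)
E
```

```text
wrist
(array([561.9, 199.9]), array([145.8,  60.8]), 'toe deg', 52.5, 'z heel/toe', array([58.6, 49.3]), [276.0, 335.0])
(array([471.9, 267.8]), array([145.3,  47. ]), 'toe deg', 50.5, 'z heel/toe', array([58.5, 48.9]), [401.0, 319.0])
4054 (array([453.9, 152. ]), array([ 28.3, 288.8]), 54.3, [[328.0, 225.0], [563.0, 56.0], [579.0, 79.0], [345.0, 248.0]]) 73.66350032152414
2342 (array([429.4, 117. ]), array([65.9, 19.9]), 54.0, [[402.0, 96.0], [418.0, 85.0], [457.0, 138.0], [441.0, 150.0]])
top
(array([590.4, 239.5]), array([50.1, 57.9]), 'toe deg', -33.8, 'z heel/toe', array([nan, nan]), [259.0, 205.0])
(array([473. , 270.3]), array([141.2,  59.3]), 'toe deg', 60.0, 'z heel/toe', array([59.1, 48.7]), [246.0, 242.0])
93 (array([460.7, 160.8]), array([  8.4, 287.6]), 53.9, [[342.0, 242.0], [575.0, 73.0], [579.0, 79.0], [347.0, 249.0]]) 73.49336276402005
0 (array([0., 0.]), array([0., 0.]), 0.0, [[0.0, 0.0], [0.0, 0.0], [0.0, 0.0], [0.0, 0.0]])
t 44.98 pos [465.3 133.8 237.4] gap 51.4 F [0.  0.2 0. ] travel tool [ 35.8  20.1 181.4] after turn [ 35.9  20.  181.4] rot [-0. -0.  0.] q [ 0.07  0.59 -0.7   1.97  0.55  0.77  1.56]
```

View pics/w11.png

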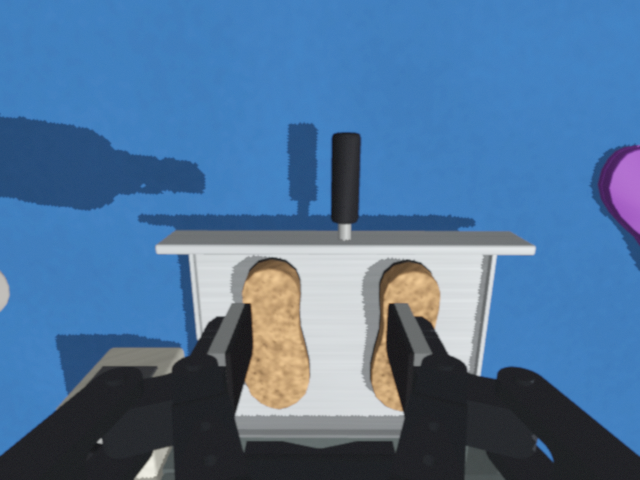

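Both fresh soles lie flat in the tray, at (275,335) and (405,335), and the bench is clear of soles. Now I grip the handle at (345,178) and push.

>>> {"api": "jog_arm", "payload": {"steps": [{"fingers": 0.6,"travel": [18,10,10],"delta_rot": [0,0,0]},{"fingers": 0.6,"travel": [18,10,20],"delta_rot": [0,0,0]},{"fingers": 0.6,"travel": [0,0,40],"delta_rot": [0,0,0]},{"fingers": 0.6,"travel": [0,0,40],"delta_rot": [0,0,0]},{"fingers": 0.6,"travel": [0,0,40],"delta_rot": [0,0,0]},{"fingers": 0.6,"travel": [0,0,20],"delta_rot": [0,0,0]},{"fingers": 0.6,"travel": [0,0,11],"delta_rot": [0,0,0]},{"fingers": 0.6,"travel": [0,0,0],"delta_rot": [0,0,0]}]}}

```text
clock: 45.98
ee_pos: [427.2, 116.8, 54.5]
ee_rot: [-0.455, 0.89, -0.0, -0.002]
wrist_force: [0.7, 0.2, -0.3]
finger_gap: 51.6
grasp_force: 0.0
```

>>> {"api": "jog_arm", "payload": {"steps": [{"fingers": 0.2,"travel": [0,0,0],"delta_rot": [0,0,0]},{"fingers": 0,"travel": [0,0,0],"delta_rot": [0,0,0]},{"fingers": 0,"travel": [0,0,0],"delta_rot": [0,0,0]},{"fingers": 0,"travel": [-5,0,0],"delta_rot": [0,0,0]},{"fingers": 0,"travel": [-10,0,0],"delta_rot": [0,0,0]},{"fingers": 0,"travel": [-15,0,0],"delta_rot": [0,0,0]},{"fingers": 0,"travel": [-15,0,0],"delta_rot": [0,0,0]}]}}

```text
clock: 46.85
ee_pos: [453.1, 151.6, 56.6]
ee_rot: [-0.454, 0.891, -0.001, -0.002]
wrist_force: [-1.8, -3.0, 0.7]
finger_gap: 21.0
grasp_force: 39.6
```

>>> {"api": "jog_arm", "payload": {"steps": [{"fingers": 0,"travel": [-18,0,0],"delta_rot": [0,0,0]},{"fingers": 0,"travel": [-18,0,0],"delta_rot": [0,0,0]},{"fingers": 0,"travel": [-18,0,0],"delta_rot": [0,0,0]},{"fingers": 0,"travel": [-18,0,0],"delta_rot": [0,0,0]},{"fingers": 0,"travel": [-18,0,0],"delta_rot": [0,0,0]},{"fingers": 0,"travel": [-18,0,0],"delta_rot": [0,0,0]},{"fingers": 0,"travel": [-16,0,0],"delta_rot": [0,0,0]},{"fingers": 0,"travel": [-8,0,0],"delta_rot": [0,0,0]}]}}

```text
clock: 47.85
ee_pos: [531.6, 259.5, 56.6]
ee_rot: [-0.454, 0.891, -0.0, -0.001]
wrist_force: [-2.1, -3.2, 6.0]
finger_gap: 20.7
grasp_force: 39.9
```

>>> {"api": "jog_arm", "payload": {"steps": [{"fingers": 0,"travel": [-5,0,0],"delta_rot": [0,0,0]},{"fingers": 0,"travel": [-5,0,0],"delta_rot": [0,0,0]}]}}

```text
clock: 48.1
ee_pos: [537.1, 267.0, 56.6]
ee_rot: [-0.454, 0.891, -0.001, -0.001]
wrist_force: [-0.5, -2.4, 6.8]
finger_gap: 20.6
grasp_force: 39.9
```

>>> {"api": "jog_arm", "payload": {"steps": [{"fingers": 0,"travel": [-4,0,0],"delta_rot": [0,0,0]},{"fingers": 0,"travel": [-3,0,0],"delta_rot": [0,0,0]}]}}

```text
clock: 48.35
ee_pos: [539.2, 270.0, 56.5]
ee_rot: [-0.454, 0.891, -0.002, -0.004]
wrist_force: [-8.0, -10.3, 17.1]
finger_gap: 20.2
grasp_force: 41.0
```

>>> {"api": "jog_arm", "payload": {"steps": [{"fingers": 0,"travel": [-3,0,0],"delta_rot": [0,0,0]},{"fingers": 0,"travel": [0,0,0],"delta_rot": [0,0,0]}]}}

```text
clock: 48.6
ee_pos: [539.3, 270.0, 56.5]
ee_rot: [-0.454, 0.891, -0.004, -0.006]
wrist_force: [-9.7, -11.7, 18.4]
finger_gap: 20.6
grasp_force: 41.2
```

The tray moved 190 mm and hit a hard stop, so it is home. I release it and go over to the button.

>>> {"api": "jog_arm", "payload": {"steps": [{"fingers": 0.0,"travel": [2,0,0],"delta_rot": [0,0,0]},{"fingers": 0.5,"travel": [0,0,0],"delta_rot": [0,0,0]},{"fingers": 0.6,"travel": [0,0,0],"delta_rot": [0,0,0]},{"fingers": 0.6,"travel": [0,0,-20],"delta_rot": [0,0,0]},{"fingers": 0.6,"travel": [0,0,-40],"delta_rot": [0,0,0]},{"fingers": 0.6,"travel": [0,0,-60],"delta_rot": [0,0,0]},{"fingers": 0.3,"travel": [0,0,-60],"delta_rot": [0,0,0]},{"fingers": 0,"travel": [0,0,0],"delta_rot": [0,0,0]}]}}

```text
clock: 49.6
ee_pos: [544.1, 277.4, 242.8]
ee_rot: [-0.454, 0.891, 0.001, 0.005]
wrist_force: [-0.2, 0.6, -1.3]
finger_gap: 15.5
grasp_force: 0.0
```

```bash
python3 - <<'E'
from h import *
s=snap('wrist','w12'); t=snap('top'); p=None
for n,q in(('wrist',s),('top',t)):
    W=cloud(q); Q=W[...,:2]-np.array([651,422]); X=Q@[.588,.809]; Y=Q@[-.809,.588]
    m=(W[...,2]>70)&(W[...,2]<78)&(X>-190)&(X<-132)&(abs(Y)<140)&(q['pixels'].min(2)>90); print(n,m.sum(),np.percentile(X[m],[2,50,98]).round(1))
    k=cv2.inRange(cv2.cvtColor(q['pixels'],cv2.COLOR_RGB2HSV),(0,0,0),(180,255,70))>0
    m=k&(W[...,2]>118)&(W[...,2]<130)&(np.hypot(W[...,0]-712,W[...,1]-176)<30); P=W[m]
    if len(P)>5: print('btn',len(P),rect(P),np.median(P[:,2]))
# home panel at start
q=dict(np.load('top0.npz'));W=cloud(q); Q=W[...,:2]-np.array([651,422]); X=Q@[.588,.809]; Y=Q@[-.809,.588]
m=(W[...,2]>70)&(W[...,2]<78)&(X>-190)&(X<-132)&(abs(Y)<140)&(q['pixels'].min(2)>90); print('start',m.sum(),np.percentile(X[m],[2,50,98]).round(1))
go(690,145,220,144)
E
```

```text
wrist 3359 [-139.  -136.2 -132.2]
btn 1822 (array([707.6, 174.5]), array([29.6, 30.5]), 68.0, [[688.0, 167.0], [716.0, 155.0], [727.0, 183.0], [699.0, 194.0]]) 123.98274071152387
top 79 [-138.2 -135.4 -132.1]
btn 77 (array([709.3, 173.6]), array([26.4, 27.9]), 9.2, [[694.0, 185.0], [698.0, 158.0], [725.0, 162.0], [720.0, 190.0]]) 123.86387739642191
start 212 [-142.1 -138.1 -133.8]
t 49.7 pos [542.1 274.5 237.5] gap 1.4 F [-0.3 -0.2 -0.3] travel tool [  18.  -195.8   17.7] after turn [  17.8 -195.8   17.5] rot [-0.   0.   0.1] q [-0.17  0.75 -0.69  1.62  0.55  0.98  1.47]
```

>>> {"api": "jog_arm", "payload": {"steps": [{"fingers": 0,"travel": [-2.2,-24.2,0],"delta_rot": [0,0,0]},{"fingers": 0,"travel": [-2.2,-24.2,0],"delta_rot": [0,0,0]},{"fingers": 0,"travel": [-2.2,-24.2,0],"delta_rot": [0,0,0]},{"fingers": 0,"travel": [-2.2,-24.2,0],"delta_rot": [0,0,0]},{"fingers": 0,"travel": [-2.2,-24.2,0],"delta_rot": [0,0,0]},{"fingers": 0,"travel": [-2.2,-24.2,0],"delta_rot": [0,0,0]},{"fingers": 0,"travel": [-2.2,-24.2,0],"delta_rot": [0,0,0]},{"fingers": 0,"travel": [-2.2,-24.2,0],"delta_rot": [0,0,0]}]}}

```text
clock: 50.7
ee_pos: [708.6, 174.1, 234.0]
ee_rot: [-0.455, 0.891, 0.0, -0.002]
wrist_force: [0.1, 0.3, -0.1]
finger_gap: -0.1
grasp_force: 0.0
```

>>> {"api": "jog_arm", "payload": {"steps": [{"fingers": 0,"travel": [0,0,40],"delta_rot": [0,0,0]},{"fingers": 0,"travel": [0,0,30],"delta_rot": [0,0,0]},{"fingers": 0,"travel": [0,0,15],"delta_rot": [0,0,0]},{"fingers": 0,"travel": [0,0,0],"delta_rot": [0,0,0]}]}}

```text
clock: 51.2
ee_pos: [707.9, 174.5, 149.3]
ee_rot: [-0.455, 0.891, 0.0, -0.002]
wrist_force: [0.3, -1.2, 0.7]
finger_gap: 0.1
grasp_force: 0.0
```

```bash
python3 - <<'E'
from h import *
go(709.5,175,142,144)
E
```

```text
t 51.2 pos [707.9 174.5 149.3] gap 0.1 F [ 0.3 -1.2  0.7] travel tool [-1.4 -1.   7.3] after turn [-1.4 -1.   7.3] rot [ 0.1 -0.2  0.1] q [-0.03  1.01 -0.64  1.26  0.62  1.07  1.78]
```

>>> {"api": "jog_arm", "payload": {"steps": [{"fingers": 0,"travel": [-1.4,-1,7],"delta_rot": [0,0,0]},{"fingers": 0,"travel": [0,0,4],"delta_rot": [0,0,0]},{"fingers": 0,"travel": [0,0,2],"delta_rot": [0,0,0]},{"fingers": 0,"travel": [0,0,0],"delta_rot": [0,0,0]}]}}

```text
clock: 51.7
ee_pos: [710.6, 175.4, 138.4]
ee_rot: [-0.454, 0.891, -0.0, -0.0]
wrist_force: [-0.3, -0.6, 0.7]
finger_gap: 0.3
grasp_force: 0.0
```

>>> {"api": "jog_arm", "payload": {"steps": [{"fingers": 0,"travel": [0,0,2],"delta_rot": [0,0,0]},{"fingers": 0,"travel": [0,0,2],"delta_rot": [0,0,0]},{"fingers": 0,"travel": [0,0,0],"delta_rot": [0,0,0]}]}}

```text
clock: 52.08
ee_pos: [710.7, 175.4, 134.4]
ee_rot: [-0.454, 0.891, -0.0, -0.0]
wrist_force: [-0.3, 1.1, 3.3]
finger_gap: -0.2
grasp_force: 1.8
```

>>> {"api": "jog_arm", "payload": {"steps": [{"fingers": 0,"travel": [0,0,2],"delta_rot": [0,0,0]},{"fingers": 0,"travel": [0,0,2],"delta_rot": [0,0,0]},{"fingers": 0,"travel": [0,0,0],"delta_rot": [0,0,0]}]}}

```text
clock: 52.45
ee_pos: [710.8, 175.4, 132.1]
ee_rot: [-0.454, 0.891, -0.0, -0.0]
wrist_force: [-3.0, -2.0, 12.8]
finger_gap: 0.1
grasp_force: 6.4
```

>>> {"api": "jog_arm", "payload": {"steps": [{"fingers": 0,"travel": [0,0,1],"delta_rot": [0,0,0]},{"fingers": 0,"travel": [0,0,0],"delta_rot": [0,0,0]}]}}

```text
clock: 52.7
ee_pos: [710.8, 175.5, 132.0]
ee_rot: [-0.454, 0.891, -0.0, 0.0]
wrist_force: [-5.3, -3.7, 16.6]
finger_gap: -0.0
grasp_force: 8.5
```

The button is right down: 16 N with no further travel. I let it go and check the final state.

>>> {"api": "jog_arm", "payload": {"steps": [{"fingers": 0,"travel": [0,0,-5],"delta_rot": [0,0,0]},{"fingers": 0,"travel": [0,0,-15],"delta_rot": [0,0,0]},{"fingers": 0,"travel": [0,0,-40],"delta_rot": [0,0,0]},{"fingers": 0,"travel": [0,0,-40],"delta_rot": [0,0,0]},{"fingers": 0,"travel": [30,0,-20],"delta_rot": [0,0,0]},{"fingers": 0,"travel": [30,0,0],"delta_rot": [0,0,0]},{"fingers": 0,"travel": [0,0,0],"delta_rot": [0,0,0]}]}}

```text
clock: 53.58
ee_pos: [674.8, 123.6, 249.4]
ee_rot: [-0.453, 0.891, -0.001, -0.002]
wrist_force: [0.5, -1.1, -0.4]
finger_gap: 0.2
grasp_force: 0.0
```

```bash
python3 - <<'E'
from h import *
s=snap('wrist'); t=snap('top','t13'); c=snap('scene','s13')
for n,q in(('wrist',s),('top',t),('scene',c)):
    W=cloud(q); Q=W[...,:2]-np.array([651,422]); X=Q@[.588,.809]; Y=Q@[-.809,.588]
    m=(W[...,2]>70)&(W[...,2]<78)&(X>-200)&(X<-132)&(abs(Y)<140)&(q['pixels'].min(2)>90); print(n,m.sum(),np.percentile(X[m],[2,50,98]).round(1) if m.any() else '')
    m=(W[...,2]>114)&(W[...,2]<132)&(np.hypot(W[...,0]-710,W[...,1]-175)<10); print('btn z',np.median(W[m][:,2]) if m.any() else None)
E=np.array([527.3,-384.5]); x=np.array([.786,-.618]); y=np.array([.618,.786])
for q in(t,c):
  W=cloud(q); Q=W[...,:2]-E; X=Q@x; Y=Q@y; Z=W[...,2]
  for sg in(1,-1):
    m=(Z>36)&(Z<60)&(X<-2)&(X>-120)&(Y*sg>5)&(Y*sg<125)
    if m.sum()>5: print(m.sum(),np.percentile(X[m],[2]),np.median(Y[m]))
E
```

```text
wrist 2329 [-139.2 -136.5 -132.3]
btn z None
top 163 [-138.4 -135.6 -132.3]
btn z 122.71850053175035
scene 130 [-136.8 -134.5 -132.1]
btn z 125.18733143096802
334 [-73.35302203] 61.84836426506443
352 [-71.99826896] -57.03461216405275
357 [-73.17402509] 64.48343643524449
337 [-70.88052382] -54.75125251060369
```

View pics/s13.png

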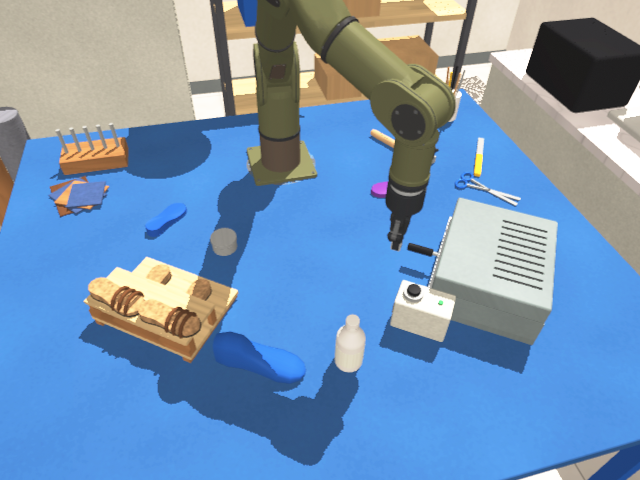

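The final view shows both treated soles in the rack at (158,275) and (200,290), the tray shut at (437,250), and the button up at (413,291). The glue bottle, last and tin have not moved.

```bash
python3 -c "
from bench import ctrl
print(ctrl.sign_off())"
```

```text
the job is handed in; nothing more can be done
None
```

The changeover is finished and handed in at about 54 s: both treated soles are in the rack, both fresh soles are flat in the tray, the tray is fully home, and start was pressed right down and released after that; no verdict came back.

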